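# Make up a nested pack of lamp reflectors on a counting scale

## Task

Make up one pack of lamp reflectors on the counting scale. Slide the top pad sideways off the pile, without lifting it or disturbing the pads below, until it lies square and wholly on the scale's platform, then press the small tare button fully down and let it come up. After that stand all the reflectors on the pad, mouth down and nested over one another in a single upright stack, and finally press the large print button fully down and let it come up; leave the other things on the bench where they are.

Things in the scene. Friction and masses are not known exactly. Their poses are not given: they have to be found in the camera images.
- scale: Grey counting scale, fixed. Origin on the bench under the centre of its steel platform; z up, x pointing away from its console, y along the console. The pile of pads stands beside it on its +y or -y side. The console (180 mm wide, top 44 mm above the bench) spans -x from 92 to 192 mm from the origin and carries a dark display strip and two white push buttons.
- platform (a point): Centre of the top of the scale's steel platform (190 mm along the scale's x, 180 mm along its y), 70 mm above the bench; axes as the scale's. The platform is fixed: it does not sink.
- riser: Grey folded-steel riser, fixed, 180 mm (x) by 160 mm (y), flat top 48 mm above the bench, standing beside the scale on the +y or the -y side with a gap of 10 to 14 mm between it and the platform. Carries the pile of four pads. Origin on the bench under its centre.
- pad1: The top pad of the pile: stiff plain solid-board sheet, 160 mm (x) by 150 mm (y) by 8 mm thick, about 150 g. Origin at the centre of its underside, z up. On the pile its underside is 72 mm above the bench, 2 mm above the platform.
- pad2: The second pad from the top, same size; origin at the centre of its underside.
- pad3: The third pad from the top, same size.
- pad4: The bottom pad of the pile, same size.
- reflector1: Aluminium lamp reflector, mouth down: hollow cone 55 mm tall, 87 mm across at the open mouth, 54 mm at its closed shoulder, wall 5 mm; on top a solid round collar 40 mm across, 23 mm tall (78 mm in all). About 160 g. Origin at the centre of the mouth's rim plane, z up. Nested over another it rests 28 mm higher with 2 to 3 mm play. All are alike; 3 to 5 are present (absent: None).
- reflector2: Aluminium lamp reflector, mouth down: hollow cone 55 mm tall, 87 mm across at the open mouth, 54 mm at its closed shoulder, wall 5 mm; on top a solid round collar 40 mm across, 23 mm tall (78 mm in all). About 160 g. Origin at the centre of the mouth's rim plane, z up. Nested over another it rests 28 mm higher with 2 to 3 mm play. All are alike; 3 to 5 are present (absent: None).
- reflector3: Aluminium lamp reflector, mouth down: hollow cone 55 mm tall, 87 mm across at the open mouth, 54 mm at its closed shoulder, wall 5 mm; on top a solid round collar 40 mm across, 23 mm tall (78 mm in all). About 160 g. Origin at the centre of the mouth's rim plane, z up. Nested over another it rests 28 mm higher with 2 to 3 mm play. All are alike; 3 to 5 are present (absent: None).
- reflector4: Aluminium lamp reflector, mouth down: hollow cone 55 mm tall, 87 mm across at the open mouth, 54 mm at its closed shoulder, wall 5 mm; on top a solid round collar 40 mm across, 23 mm tall (78 mm in all). About 160 g. Origin at the centre of the mouth's rim plane, z up. Nested over another it rests 28 mm higher with 2 to 3 mm play. All are alike; 3 to 5 are present (absent: None).
- reflector5: Aluminium lamp reflector, mouth down: hollow cone 55 mm tall, 87 mm across at the open mouth, 54 mm at its closed shoulder, wall 5 mm; on top a solid round collar 40 mm across, 23 mm tall (78 mm in all). About 160 g. Origin at the centre of the mouth's rim plane, z up. Nested over another it rests 28 mm higher with 2 to 3 mm play. All are alike; 3 to 5 are present (absent: None).
- tare (a joint): Travel of the small tare button: 0 up, 0.006 m fully down; a spring brings it back; fully down takes 4 N.
- tare_top (a point): Centre of the top of the small white tare button (22 mm across, in a black bezel 38 mm across), on the console at the scale's (-150, +48) mm; 62 mm above the bench when up and it goes down with the button; fully down it is level with the bezel.
- print (a joint): Travel of the large print button: 0 up, 0.006 m fully down; a spring brings it back; fully down takes 4 N.
- print_top (a point): Centre of the top of the large white print button (36 mm across, in a black bezel 52 mm across), on the console at the scale's (-150, -42) mm; 62 mm above the bench when up and it goes down with the button; fully down it is level with the bezel.
- driver: Bystander: aluminium LED driver box, 45 x 138 x 32 mm; leave alone. Origin at the centre of its underside.
- tape: Bystander: roll of clear tape, 96 mm across, 45 mm tall; leave alone. Origin at the centre of its underside.
- screwdriver: Bystander: screwdriver, 200 mm long, lying on the bench; leave alone.
Things that resemble listed ones, but are neither listed nor needed, are in the scene too. What is shaped like the reflector1 but purple or turquoise is not meant. What is shaped like the reflector4 but brown is not meant.

How it is judged:
On the way, in this order (a step that is already met when the one before it is completed fails the run):
1. the top pad lies square and wholly on the platform, let go (x of pad1 in the frame of platform between -0.018 and 0.018 m and y of pad1 in the frame of platform between -0.018 and 0.018 m and z of pad1 in the frame of platform between -0.003 and 0.003 m and angle between the x axis of pad1 and the x axis of platform, either way round below 0.12 rad and angle between pad1's own z axis and vertical below 0.03 rad and linear speed of pad1 below 0.02 m/s and contact force between the fingers and pad1 below 0.1 N), for 0.3 s.
2. with only the pad on the scale, the tare button is pressed fully down (x of pad1 in the frame of platform between -0.018 and 0.018 m and y of pad1 in the frame of platform between -0.018 and 0.018 m and z of pad1 in the frame of platform between -0.003 and 0.003 m and angle between the x axis of pad1 and the x axis of platform, either way round below 0.12 rad and angle between pad1's own z axis and vertical below 0.03 rad and linear speed of pad1 below 0.02 m/s and horizontal distance between each of reflector1, reflector2, reflector3, reflector4, reflector5 and platform above 0.1 m and value of joint tare above 0.005 m), for 0.02 s.
3. the tare button has come up (value of joint tare below 0.0012 m), for 0.1 s.
4. all reflectors stand nested in one upright stack on the pad, let go (x of pad1 in the frame of platform between -0.018 and 0.018 m and y of pad1 in the frame of platform between -0.018 and 0.018 m and z of pad1 in the frame of platform between -0.003 and 0.003 m and angle between the x axis of pad1 and the x axis of platform, either way round below 0.12 rad and angle between pad1's own z axis and vertical below 0.03 rad and linear speed of pad1 below 0.02 m/s and horizontal distance between reflector1 and reflector2 below 0.006 m and horizontal distance between each of reflector1, reflector2 and reflector3 below 0.006 m and horizontal distance between each of reflector1, reflector2, reflector3 and reflector4 below 0.006 m and horizontal distance between each of reflector1, reflector2, reflector3, reflector4 and reflector5 below 0.006 m and angle between each of reflector1, reflector2, reflector3, reflector4, reflector5's own z axis and vertical below 0.08 rad and x of reflector1 in the frame of pad1 between -0.042 and 0.042 m and y of reflector1 in the frame of pad1 between -0.037 and 0.037 m and z of reflector1 in the frame of pad1 between 0.005 and 0.126 m and linear speed of each of reflector1, reflector2, reflector3, reflector4, reflector5 below 0.03 m/s and x of reflector2 in the frame of pad1 between -0.042 and 0.042 m and y of reflector2 in the frame of pad1 between -0.037 and 0.037 m and z of reflector2 in the frame of pad1 between 0.005 and 0.126 m and x of reflector3 in the frame of pad1 between -0.042 and 0.042 m and y of reflector3 in the frame of pad1 between -0.037 and 0.037 m and z of reflector3 in the frame of pad1 between 0.005 and 0.126 m and x of reflector4 in the frame of pad1 between -0.042 and 0.042 m and y of reflector4 in the frame of pad1 between -0.037 and 0.037 m and z of reflector4 in the frame of pad1 between 0.005 and 0.126 m and x of reflector5 in the frame of pad1 between -0.042 and 0.042 m and y of reflector5 in the frame of pad1 between -0.037 and 0.037 m and z of reflector5 in the frame of pad1 between 0.005 and 0.126 m and z of any of reflector1, reflector2, reflector3, reflector4, reflector5 in the frame of pad1 below 0.012 m and contact force between the fingers and reflector1 below 0.1 N and contact force between the fingers and reflector2 below 0.1 N and contact force between the fingers and reflector3 below 0.1 N and contact force between the fingers and reflector4 below 0.1 N and contact force between the fingers and reflector5 below 0.1 N), for 0.4 s.
5. with the stack on the scale, the print button is pressed fully down (x of pad1 in the frame of platform between -0.018 and 0.018 m and y of pad1 in the frame of platform between -0.018 and 0.018 m and z of pad1 in the frame of platform between -0.003 and 0.003 m and angle between the x axis of pad1 and the x axis of platform, either way round below 0.12 rad and angle between pad1's own z axis and vertical below 0.03 rad and linear speed of pad1 below 0.02 m/s and horizontal distance between reflector1 and reflector2 below 0.006 m and horizontal distance between each of reflector1, reflector2 and reflector3 below 0.006 m and horizontal distance between each of reflector1, reflector2, reflector3 and reflector4 below 0.006 m and horizontal distance between each of reflector1, reflector2, reflector3, reflector4 and reflector5 below 0.006 m and angle between each of reflector1, reflector2, reflector3, reflector4, reflector5's own z axis and vertical below 0.08 rad and x of reflector1 in the frame of pad1 between -0.042 and 0.042 m and y of reflector1 in the frame of pad1 between -0.037 and 0.037 m and z of reflector1 in the frame of pad1 between 0.005 and 0.126 m and linear speed of each of reflector1, reflector2, reflector3, reflector4, reflector5 below 0.03 m/s and x of reflector2 in the frame of pad1 between -0.042 and 0.042 m and y of reflector2 in the frame of pad1 between -0.037 and 0.037 m and z of reflector2 in the frame of pad1 between 0.005 and 0.126 m and x of reflector3 in the frame of pad1 between -0.042 and 0.042 m and y of reflector3 in the frame of pad1 between -0.037 and 0.037 m and z of reflector3 in the frame of pad1 between 0.005 and 0.126 m and x of reflector4 in the frame of pad1 between -0.042 and 0.042 m and y of reflector4 in the frame of pad1 between -0.037 and 0.037 m and z of reflector4 in the frame of pad1 between 0.005 and 0.126 m and x of reflector5 in the frame of pad1 between -0.042 and 0.042 m and y of reflector5 in the frame of pad1 between -0.037 and 0.037 m and z of reflector5 in the frame of pad1 between 0.005 and 0.126 m and z of any of reflector1, reflector2, reflector3, reflector4, reflector5 in the frame of pad1 below 0.012 m and value of joint print above 0.005 m), for 0.02 s.
6. the print button has come up (value of joint print below 0.0012 m), for 0.1 s.
At the end, for the whole second after the job is handed in: The top pad lies flat on the platform, centred within 18 mm each way, square within 7 degrees; all reflectors present stand wholly on it in one nested stack, axes within 6 mm of one another, tilted less than 4.5 degrees, at rest; both buttons are up (x of pad1 in the frame of platform between -0.018 and 0.018 m and y of pad1 in the frame of platform between -0.018 and 0.018 m and z of pad1 in the frame of platform between -0.003 and 0.003 m and angle between the x axis of pad1 and the x axis of platform, either way round below 0.12 rad and angle between pad1's own z axis and vertical below 0.03 rad and linear speed of pad1 below 0.02 m/s and horizontal distance between reflector1 and reflector2 below 0.006 m and horizontal distance between each of reflector1, reflector2 and reflector3 below 0.006 m and horizontal distance between each of reflector1, reflector2, reflector3 and reflector4 below 0.006 m and horizontal distance between each of reflector1, reflector2, reflector3, reflector4 and reflector5 below 0.006 m and angle between each of reflector1, reflector2, reflector3, reflector4, reflector5's own z axis and vertical below 0.08 rad and x of reflector1 in the frame of pad1 between -0.042 and 0.042 m and y of reflector1 in the frame of pad1 between -0.037 and 0.037 m and z of reflector1 in the frame of pad1 between 0.005 and 0.126 m and linear speed of each of reflector1, reflector2, reflector3, reflector4, reflector5 below 0.03 m/s and x of reflector2 in the frame of pad1 between -0.042 and 0.042 m and y of reflector2 in the frame of pad1 between -0.037 and 0.037 m and z of reflector2 in the frame of pad1 between 0.005 and 0.126 m and x of reflector3 in the frame of pad1 between -0.042 and 0.042 m and y of reflector3 in the frame of pad1 between -0.037 and 0.037 m and z of reflector3 in the frame of pad1 between 0.005 and 0.126 m and x of reflector4 in the frame of pad1 between -0.042 and 0.042 m and y of reflector4 in the frame of pad1 between -0.037 and 0.037 m and z of reflector4 in the frame of pad1 between 0.005 and 0.126 m and x of reflector5 in the frame of pad1 between -0.042 and 0.042 m and y of reflector5 in the frame of pad1 between -0.037 and 0.037 m and z of reflector5 in the frame of pad1 between 0.005 and 0.126 m and z of any of reflector1, reflector2, reflector3, reflector4, reflector5 in the frame of pad1 below 0.012 m and value of joint each of tare, print below 0.0012 m); the robot touches nothing.
It fails at once if a pad below the top one moved more than 10 mm (distance of any of pad2, pad3, pad4 from where it was at the start of the episode above 0.01 m).
It fails at once if the top pad lifted (more than 20 mm above its place on the pile) or tipped up by more than 17 degrees (height (world z) of pad1 above 0.092 m or angle between pad1's own z axis and vertical above 0.3 rad).
It fails at once if the tare button pressed while a reflector is on the scale (value of joint tare above 0.003 m and horizontal distance between any of reflector1, reflector2, reflector3, reflector4, reflector5 and platform below 0.1 m).
It fails at once if a bystander moved more than 20 mm (distance of any of driver, tape, screwdriver from where it was at the start of the episode above 0.02 m).
Of reflector1, reflector2, reflector3, reflector4, reflector5 only 3 to 5 are there at a start; the rules pass over those that are not, and their reading is None.
At some moment in a run one of reflector1, reflector2, reflector3, reflector4, reflector5 may be knocked a few centimetres aside while the robot is not near it.
It also fails if it takes over 210 s, if anything falls off the work surface, if the arm or the gripper's body presses on something with over 40 N, if the wrist force passes 120 N, or if a joint passes its speed limit or range.

## Robot

A 7-joint arm with a two-finger parallel gripper is mounted at the origin on the work surface. World frame = base frame: x ahead of the robot, y to its left, z up, the work surface at z = 0. Lengths are in m, angles in rad, forces in N, time in s.
With the tool pointing down it reaches from about 0.35 to 0.9 m from the base axis. Payload 7.2 kg.
Tool frame: the origin (TCP) lies at the very end of the fingers, on their centre line; the grasp point (between the pads) lies 19 mm behind it; z points along the fingers, y is the direction in which the jaws open and shut (so a half turn about z gives the same grasp; the last joint's range is limited). The gripper opens to 85 mm and grips with 20 to 120 N. Pads are 22 mm wide; open, the fingers measure 114 mm over their backs; the gripper's body (76 mm by 85 mm) begins 54 mm behind the grasp point. The pads swing forward as they close: fully open they stand 13 mm farther back than shut.
Start: joints at [1.091, 0.411, -0.013, 1.596, 0.006, 1.134, -0.082], TCP at [0.25, -0.573, 0.231] pointing down, gripper open.
Joint ranges: [-2.95, 2.95], [-0.29, 1.99], [-1.47, 1.44], [0.14, 2.54], [-1.03, 4.17], [0.13, 1.85], [-2.86, 2.86]. Speed limits (rad/s): [2.39, 2.39, 3.01, 3.01, 3.14, 3.14, 3.14].

## Interface

Orientations are given as a unit quaternion [w, x, y, z].
In Python, from workcell import get_state, capture, finish_job gives the robot as it stands. The module is installed in compiled form; this text tells all that it offers.
- The arm moves only by the shell command python3 -m handwheel 'ROWS' [OPENING] [FORCE]. ROWS is JSON, a list that holds one entry, the list of rows, each a list of 6 numbers: the shift along the tool's x, y, z in mm, then the turn, a rotation vector about the tool's x, y, z in degrees. A call has 1 to 12 rows; each row shifts and turns the pose as measured when the row begins, along the tool's axes as they then stand; what a row does not reach is not made up. A row lasts 1/12 s, in which the tool goes at most 41.7 mm and 7.16 degrees, less where a joint would pass 70% of its speed; a pose out of reach is approached as far as the arm can. A call is refused whole if a number of a shift passes 41.7 or a number of a turn 7.16, either way. A call with a gripper value outside its range is refused whole. OPENING is the closure, from 0 (fully open) to 1 (shut), set as the call begins (- or left out, the last holds). The fingers move at their own pace and stop on an object; FORCE is the grip in N (left out, the last holds). Time passes only in rows, so rows that do not move let the fingers close. It gives the time, the measured TCP pose, the force and the opening at its end, in the units of the state.
- get_state(): the state, without advancing time (a new reading comes with each control period).
- capture(name): name is "side" or "top"; returns a dict with "pixels" (420x560x3 uint8, blue, green, red), "camera_matrix" (3x3 intrinsics, pixels), "dist_coeffs" ([k1, k2, p1, p2, k3] as OpenCV has them; the pictures are not rectified), "extrinsics" (4x4, takes a point from world to camera coordinates). Camera axes: x right, y down, z forward; pixel columns grow to the right and rows downward; lengths in m; the calibration is good to about 2 mm. A picture is of the moment at which its call begins. There is no depth.
- finish_job(): hands the job in, once; it reports no verdict.
The state is a dict: "time": time; "joint_pos": joint angles; "qvel": joint speeds; "joint_efforts": joint torques, N m; "eef_pos": TCP position; "orientation": TCP orientation; "contact_force": force on the tool from outside, world axes, zero at the start; "moment": the same for the moment, N m; "width": opening from 0.0 (shut) to 1.0 (fully open).
Only numpy, scipy, OpenCV 4.12 (cv2) and the standard library are available. Lean on these libraries where they do the work, as an engineer would, in place of code of your own. Each camera call takes 0.05 s, during which the arm holds its last target.

## Working session

There is one attempt and no reset: what is moved stays moved. The work goes in short steps, Python scripts to look and compute and a shell command to move; the robot and the scene stay as the last step left them, time stands still between calls to the robot, and variables do not carry over. Pictures are saved under pics/ and viewed, and the job is handed in when it is done.

```bash
mkdir -p pics; ls; python3 - <<'E'
from workcell import get_state, capture
import cv2, numpy as np
s=get_state()
for k,v in s.items(): print(k,np.round(v,4))
for n in ("top","side"):
    c=capture(n); cv2.imwrite(f"pics/{n}0.png",c["pixels"]); np.savez(f"{n}0.npz",**c)
    print(n,c["camera_matrix"],c["dist_coeffs"],np.round(c["extrinsics"],4))
E
```

```text
pics
time 0.0
joint_pos [ 1.0908  0.4119 -0.0127  1.5971  0.0056  1.1343 -0.0822]
qvel [ 0.0009  0.0012 -0.0014  0.0006 -0.0001 -0.0003 -0.0003]
joint_efforts [ 1.20000e-03 -6.00626e+01  6.82200e-01 -2.99411e+01  1.37000e-02
  1.06000e-02  0.00000e+00]
eef_pos [ 0.2499 -0.5723  0.2304]
orientation [-8.000e-04  9.789e-01  2.045e-01 -2.000e-04]
contact_force [-0.7653 -0.16    0.0722]
moment [ 0.0755 -0.0337 -0.0697]
width 0.9997
top [[446.49620519   0.         273.93510451]
 [  0.         446.49620519 213.52472619]
 [  0.           0.           1.        ]] [-0.00377547  0.          0.          0.          0.        ] [[-5.9000e-03 -9.9990e-01 -9.9000e-03 -9.0000e-04]
 [-9.9740e-01  6.6000e-03 -7.1800e-02  5.1970e-01]
 [ 7.1900e-02  9.5000e-03 -9.9740e-01  1.3212e+00]
 [ 0.0000e+00  0.0000e+00  0.0000e+00  1.0000e+00]]
side [[499.46878768   0.         284.33288599]
 [  0.         499.46878768 211.54152768]
 [  0.           0.           1.        ]] [0.01420499 0.         0.         0.         0.        ] [[-0.9968 -0.0777  0.016   0.5309]
 [-0.0701  0.7684 -0.6361  0.1128]
 [ 0.0371 -0.6352 -0.7715  1.4484]
 [ 0.      0.      0.      1.    ]]
```

View pics/top0.png

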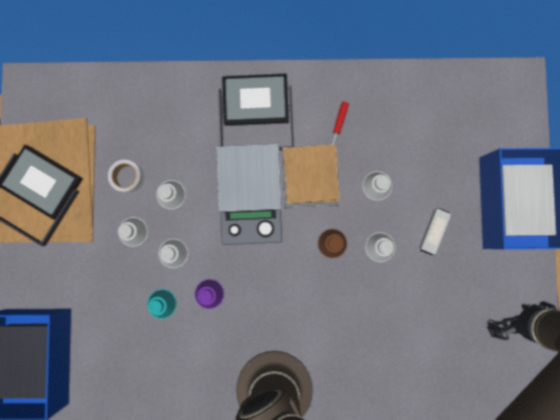

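View pics/side0.png

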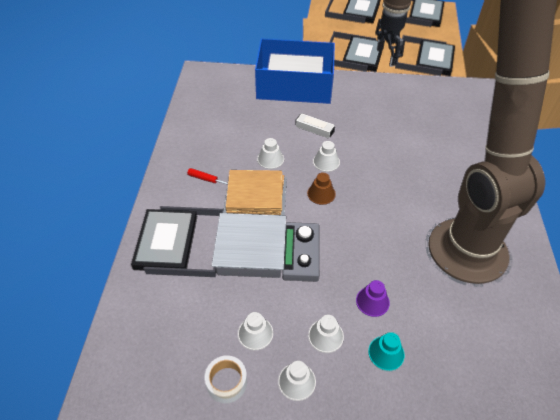

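```bash
cat > h.py <<'E'
import numpy as np, cv2
from workcell import get_state, capture
from scipy.spatial.transform import Rotation as R
def ray(c,uv,z):
    uv=np.asarray(uv,float).reshape(-1,1,2)
    n=cv2.undistortPoints(uv,c["camera_matrix"],np.asarray(c["dist_coeffs"]))[:,0]
    E=c["extrinsics"]; Rm=E[:3,:3]; o=-Rm.T@E[:3,3]
    d=np.c_[n,np.ones(len(n))]@Rm
    return o+d*((z-o[2])/d[:,2])[:,None]
def proj(c,p):
    E=c["extrinsics"]; r=cv2.Rodrigues(E[:3,:3])[0]
    return cv2.projectPoints(np.asarray(p,float).reshape(-1,3),r,E[:3,3],c["camera_matrix"],np.asarray(c["dist_coeffs"]))[0][:,0]
def tri(c1,u1,c2,u2):
    P=[];
    for c,u in((c1,u1),(c2,u2)):
        n=cv2.undistortPoints(np.asarray(u,float).reshape(-1,1,2),c["camera_matrix"],np.asarray(c["dist_coeffs"]))[:,0].T; P.append(n)
    X=cv2.triangulatePoints(c1["extrinsics"][:3],c2["extrinsics"][:3],P[0],P[1]); return (X[:3]/X[3]).T
def crop(c,box,name,k=4):
    x0,y0,x1,y1=box; cv2.imwrite("pics/"+name,cv2.resize(c["pixels"][y0:y1,x0:x1],None,fx=k,fy=k,interpolation=cv2.INTER_CUBIC))
def st():
    s=get_state(); q=s["orientation"]; r=R.from_quat([q[1],q[2],q[3],q[0]])
    print("t",round(s["time"],2),"tcp",np.round(np.array(s["eef_pos"])*1000,1),"F",np.round(s["contact_force"],1),"w",round(s["width"],3)); print(np.round(r.as_matrix(),3))
    return s,r
def rel(target,yaxis=None):
    """tool-frame shift (mm) to target TCP (m); optional turn (deg) to tool down with y axis direction angle (deg, world)"""
    s,r=st(); d=r.inv().apply(np.array(target)-s["eef_pos"])*1000; print("shift tool mm",np.round(d,1))
    if yaxis is not None:
        a=np.deg2rad(yaxis); best=None
        for k in (0,np.pi):
            y=np.array([np.cos(a+k),np.sin(a+k),0]); z=np.array([0,0,-1.]); x=np.cross(y,z)
            v=(r.inv()*R.from_matrix(np.c_[x,y,z])).as_rotvec(degrees=True)
            if best is None or np.linalg.norm(v)<np.linalg.norm(best): best=v
        print("turn tool deg",np.round(best,1))
E
python3 - <<'E'
from h import *
c=dict(np.load("top0.npz")); crop(c,(210,130,350,250),"scale0.png",5)
d=dict(np.load("side0.npz")); crop(d,(200,150,340,290),"scaleS0.png",4)
crop(c,(100,160,220,320),"refl0.png",4)
E
```

```text
(no output)
```

View pics/scale0.png

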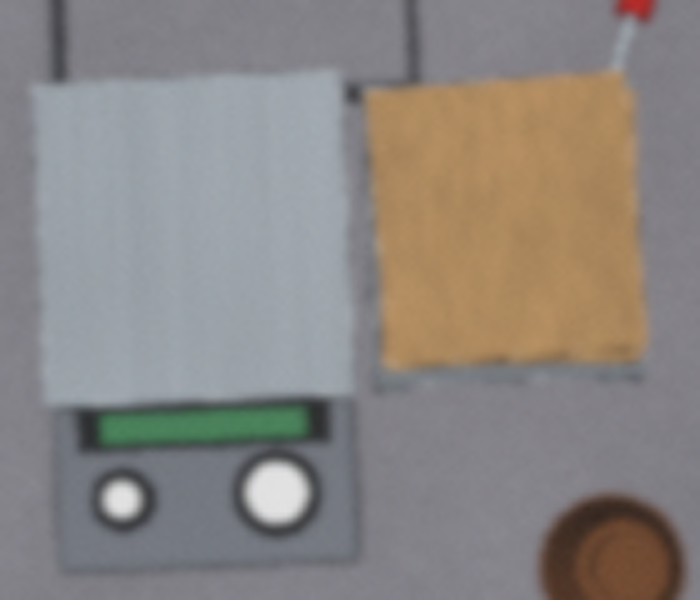

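View pics/scaleS0.png

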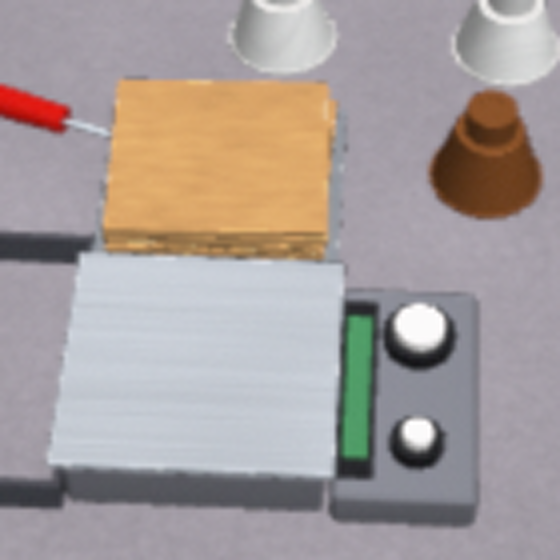

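View pics/refl0.png

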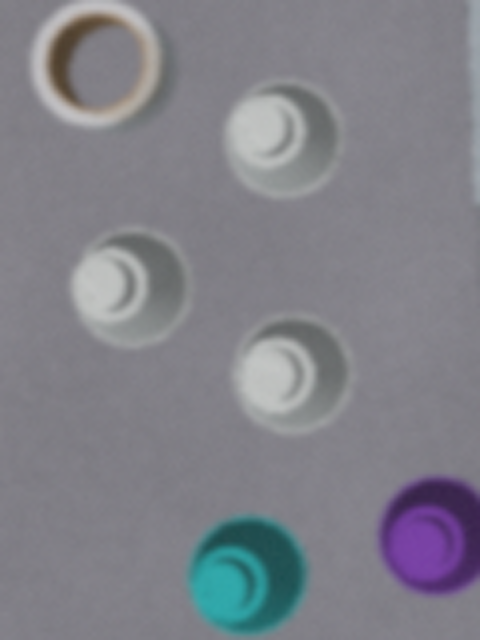

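The platform spans px (217–281, 144–211), the pad pile px (283–339, 144–204), the tare button is at (234,230), the print button at (265,228).
Candidates for reflectors (top view):
- **White, wanted:** (165,193), (127,229), (168,254), (381,183) and (384,243).
- **Lookalikes, to be left:** turquoise (161,303), purple (209,293) and brown (332,243).

The crops confirm these. The tape roll at (125,176) has a different shape.

```bash
cat >> h.py <<'E'
def refl(c,verbose=1):
    im=c["pixels"]; hsv=cv2.cvtColor(im,cv2.COLOR_BGR2HSV); g=cv2.cvtColor(im,cv2.COLOR_BGR2GRAY)
    m=((g>165)&(hsv[...,1]<40)).astype(np.uint8); n,l,s,ct=cv2.connectedComponentsWithStats(m)
    out=[]
    for i in range(1,n):
        if 60<s[i,4]<400: out.append((ct[i],s[i,4],s[i,2:4]))
    return m,out
def quad(m):
    cs,_=cv2.findContours(m.astype(np.uint8),cv2.RETR_EXTERNAL,cv2.CHAIN_APPROX_NONE); k=max(cs,key=cv2.contourArea)
    return cv2.minAreaRect(k),k
E
python3 - <<'E'
from h import *
c=dict(np.load("top0.npz")); d=dict(np.load("side0.npz"))
m,o=refl(c)
for x in o: print(x, np.round(ray(c,x[0],.078)*1000,1))
def est(p,name):
    p=p[:,:2]*1000; v=[(p[1]-p[0]),(p[2]-p[3]),(p[3]-p[0]),(p[2]-p[1])]
    print(name,"ctr",p.mean(0).round(1),"edge len",[round(np.linalg.norm(x),1) for x in v],"ang",[round(np.degrees(np.arctan2(x[1],x[0])),1) for x in v]); print(p.round(0).tolist())
f=lambda L,o,k:[(o[0]+(a+.5)/k-.5,o[1]+(b+.5)/k-.5) for a,b in L]
est(ray(c,f([(33,85),(340,70),(355,398),(45,405)],(210,130),5),.07),"plat top")
est(ray(c,f([(368,90),(632,73),(645,357),(385,368)],(210,130),5),.08),"pad top")
est(ray(d,f([(79,253),(343,263),(336,475),(50,465)],(200,150),4),.07),"plat side")
est(ray(d,f([(118,79),(333,82),(327,235),(104,231)],(200,150),4),.08),"pad side")
for n,u in(("tare",(123,499)),("print",(277,493))): print(n,ray(c,f([u],(210,130),5),.062).round(4))
for n,u in(("tare",(418,433)),("print",(422,327))): print(n,ray(d,f([u],(200,150),4),.062).round(4))
E
```

```text
(array([271.8253012 , 159.51807229]), np.int32(166), array([12, 33], dtype=int32)) [[6.721e+02 5.000e-01 7.800e+01]]
(array([121.00429185, 174.18025751]), np.int32(233), array([31, 31], dtype=int32)) [[632.6 437.7  78. ]]
(array([381.24896266, 183.17842324]), np.int32(241), array([19, 18], dtype=int32)) [[ 600.9 -313.8   78. ]]
(array([165.11814346, 192.32067511]), np.int32(237), array([19, 18], dtype=int32)) [[578.8 308.9  78. ]]
(array([125.71621622, 231.22522523]), np.int32(222), array([18, 19], dtype=int32)) [[467.3 421.   78. ]]
(array([264.76851852, 228.05555556]), np.int32(108), array([12, 11], dtype=int32)) [[473.9  21.8  78. ]]
(array([384.10699588, 247.3127572 ]), np.int32(243), array([18, 19], dtype=int32)) [[ 417.  -317.7   78. ]]
(array([167.42918455, 253.89270386]), np.int32(233), array([19, 19], dtype=int32)) [[401.8 300.2  78. ]]
plat top ctr [621.9  69.5] edge len [np.float64(179.6), np.float64(179.3), np.float64(187.7), np.float64(192.3)] ang [np.float64(-87.6), np.float64(-89.1), np.float64(-177.7), np.float64(-177.8)]
[[713.0, 163.0], [721.0, -16.0], [528.0, -24.0
[... 227 characters left out ...]
3.0], [715.0, -185.0], [550.0, -190.0], [545.0, -41.0]]
plat side ctr [622.6  68. ] edge len [np.float64(189.4), np.float64(188.6), np.float64(180.8), np.float64(180.0)] ang [np.float64(-177.6), np.float64(-177.3), np.float64(93.2), np.float64(92.9)]
[[722.0, -18.0], [533.0, -26.0], [524.0, 154.0], [712.0, 162.0]]
pad side ctr [ 630.6 -113.3] edge len [np.float64(164.6), np.float64(159.9), np.float64(151.8), np.float64(152.9)] ang [np.float64(-175.8), np.float64(-176.1), np.float64(94.7), np.float64(92.9)]
[[718.0, -183.0], [554.0, -195.0], [546.0, -43.0], [705.0, -32.0]]
tare [[0.4712 0.1109 0.062 ]]
print [[0.4741 0.0216 0.062 ]]
tare [[0.4714 0.1102 0.062 ]]
print [[0.4733 0.0203 0.062 ]]
```

```bash
python3 -c "
from h import *
rel([.633,-.165,.15],2.5)"
```

```text
t 0.1 tcp [ 249.9 -572.4  230.5] F [-0.   0.  -0.5] w 1.002
[[ 0.916  0.4   -0.001]
 [ 0.4   -0.916  0.001]
 [-0.    -0.001 -1.   ]]
shift tool mm [ 514.1 -219.9   80.8]
turn tool deg [ -0.1  -0.  -68.9]
```

```bash
python3 -m handwheel '[[[0,0,0,0,0,-6.9],[0,0,0,0,0,-6.9],[0,0,0,0,0,-6.9],[0,0,0,0,0,-6.9],[0,0,0,0,0,-6.9],[0,0,0,0,0,-6.9],[0,0,0,0,0,-6.9],[0,0,0,0,0,-6.9],[0,0,0,0,0,-6.9],[0,0,0,0,0,-6.9],[0,0,0,0,0,0]]]' 0 40;  python3 -c "
from h import *
rel([.633,-.165,.15],2.5)"
```

```text
time: 1.02
eef_pos: [0.2485, -0.5692, 0.2247]
orientation: [-0.006, 0.674, 0.739, 0.002]
contact_force: [-0.0, 0.2, 0.1]
width: 0.999
t 1.02 tcp [ 248.5 -569.2  224.7] F [-0.   0.2  0.1] w 0.999
[[-0.092  0.996 -0.006]
 [ 0.996  0.092  0.011]
 [ 0.012 -0.005 -1.   ]]
shift tool mm [366.3 420.3  76.9]
turn tool deg [-0.3 -0.7  2.8]
```

```bash
python3 -m handwheel '[[[25,29,0,0,0,0],[30,35,0,0,0,0],[30,35,0,0,0,0],[30,35,0,0,0,0],[30,35,0,0,0,0],[30,35,0,0,0,0],[30,35,0,0,0,0],[30,35,0,0,0,0],[30,35,0,0,0,0],[30,35,0,0,0,0],[30,35,0,0,0,0],[30,35,0,0,0,2]]]' 0 40;  python3 -c "
from h import *
rel([.633,-.165,.12],2.5)"
```

```text
time: 2.02
eef_pos: [0.6029, -0.2249, 0.2206]
orientation: [-0.009, 0.714, 0.7, -0.001]
contact_force: [0.9, -0.7, 0.6]
width: 0.999
t 2.02 tcp [ 602.9 -224.9  220.6] F [ 0.9 -0.7  0.6] w 0.999
[[ 0.021  1.    -0.014]
 [ 1.    -0.021  0.011]
 [ 0.01  -0.015 -1.   ]]
shift tool mm [ 59.5  30.3 100.8]
turn tool deg [-0.8 -0.6 -3.7]
```

```bash
python3 -m handwheel '[[[20,10,20,-0.4,-0.3,-2],[20,10,20,-0.4,-0.3,-2],[19,10,15,0,0,0],[0,0,10,0,0,0],[0,0,10,0,0,0],[0,0,8,0,0,0],[0,0,0,0,0,0]]]' 0 40;  python3 -c "
from h import *
rel([.633,-.165,.09],2.5)"
```

```text
time: 2.6
eef_pos: [0.6399, -0.1494, 0.1323]
orientation: [-0.001, 0.693, 0.721, 0.003]
contact_force: [-0.4, 0.2, 0.0]
width: 1.003
t 2.6 tcp [ 639.9 -149.4  132.3] F [-0.4  0.2  0. ] w 1.003
[[-0.039  0.999  0.002]
 [ 0.999  0.039  0.006]
 [ 0.005  0.003 -1.   ]]
shift tool mm [-15.5  -7.6  42.2]
turn tool deg [ 0.2 -0.3 -0.3]
```

```bash
python3 -m handwheel '[[[-10,-7,12,0,0,0],[0,0,10,0,0,0],[0,0,10,0,0,0],[0,0,5,0,0,0],[0,0,0,0,0,0]]]' 0 40;python3 -m handwheel '[[[0,0,3,0,0,0],[0,0,0,0,0,0]]]';python3 -m handwheel '[[[0,0,3,0,0,0],[0,0,0,0,0,0]]]';   python3 -c "
from h import *
rel([.633,-.165,.09],2.5)"
```

```text
time: 3.02
eef_pos: [0.6331, -0.1653, 0.0946]
orientation: [0.001, 0.697, 0.717, 0.003]
contact_force: [-0.1, 1.2, 0.7]
width: 1.001
time: 3.18
eef_pos: [0.6334, -0.1655, 0.0917]
orientation: [0.001, 0.698, 0.716, 0.003]
contact_force: [-0.1, 0.1, -0.6]
width: 1.0
time: 3.35
eef_pos: [0.6342, -0.1651, 0.0892]
orientation: [0.001, 0.698, 0.716, 0.003]
contact_force: [-0.7, 0.4, -0.4]
width: 1.0
t 3.35 tcp [ 634.2 -165.1   89.2] F [-0.7  0.4 -0.4] w 1.0
[[-0.027  1.     0.006]
 [ 1.     0.027  0.003]
 [ 0.003  0.006 -1.   ]]
shift tool mm [ 0.1 -1.2 -0.8]
turn tool deg [ 0.4 -0.2 -1. ]
```

```bash
for i in 1; do python3 -m handwheel '[[[0,0,3,-0.2,0.2,1],[0,0,0,0,0,0]]]';python3 -m handwheel '[[[0,0,3,0,0,0],[0,0,0,0,0,0]]]';python3 -m handwheel '[[[0,0,2,0,0,0],[0,0,0,0,0,0]]]';  python3 -m handwheel '[[[0,0,1.5,0,0,0],[0,0,0,0,0,0]]]'; done
```

```text
time: 3.52
eef_pos: [0.6348, -0.1647, 0.0866]
orientation: [0.002, 0.704, 0.71, 0.006]
contact_force: [-0.7, -0.6, -0.5]
width: 1.005
time: 3.68
eef_pos: [0.635, -0.1645, 0.0837]
orientation: [0.002, 0.704, 0.71, 0.006]
contact_force: [-0.3, -0.2, 0.2]
width: 1.001
time: 3.85
eef_pos: [0.6351, -0.1645, 0.0815]
orientation: [0.002, 0.704, 0.71, 0.007]
contact_force: [-0.4, 0.1, -0.3]
width: 1.001
time: 4.02
eef_pos: [0.6351, -0.1644, 0.0798]
orientation: [0.002, 0.704, 0.71, 0.006]
contact_force: [-0.1, -0.6, -0.5]
width: 0.997
```

```bash
python3 -m handwheel '[[[0,0,1.5,0,0,0],[0,0,0,0,0,0]]]';python3 -m handwheel '[[[0,0,1.5,0,0,0],[0,0,0,0,0,0]]]';python3 -m handwheel '[[[0,0,1.5,0,0,-1],[0,0,0,0,0,0]]]'
```

```text
time: 4.18
eef_pos: [0.6352, -0.1644, 0.0782]
orientation: [0.002, 0.704, 0.71, 0.006]
contact_force: [-0.4, 0.0, -0.2]
width: 1.0
time: 4.35
eef_pos: [0.6352, -0.1644, 0.0765]
orientation: [0.002, 0.704, 0.71, 0.006]
contact_force: [-0.2, -0.1, -0.4]
width: 1.001
time: 4.52
eef_pos: [0.6352, -0.1644, 0.0749]
orientation: [0.002, 0.697, 0.717, 0.006]
contact_force: [0.1, 0.7, -0.6]
width: 0.996
```

```bash
python3 - <<'E'
from h import *
d=capture("side"); crop(d,(180,90,360,240),"t1.png",4)
E
```

```text
(no output)
```

View pics/t1.png

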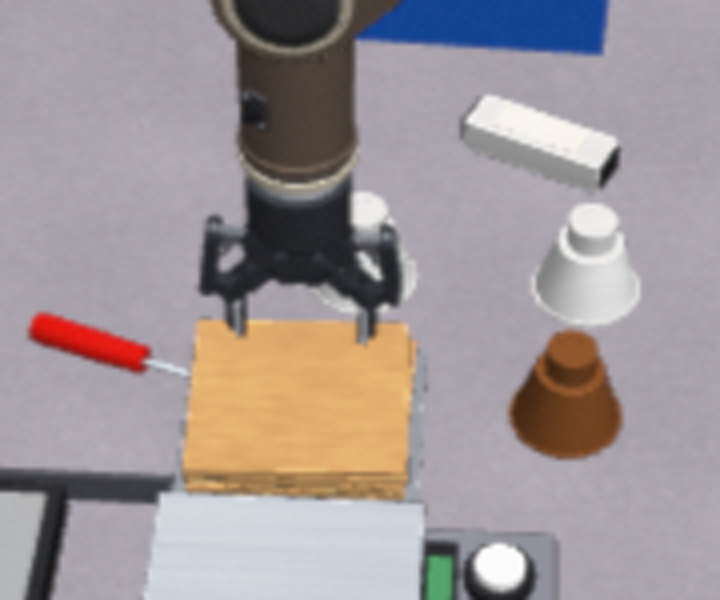

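```bash
for i in 1; do python3 -m handwheel '[[[0,0,2,0,0,0],[0,0,0,0,0,0]]]';python3 -m handwheel '[[[0,0,2,0,0,0],[0,0,0,0,0,0]]]';python3 -m handwheel '[[[0,0,1.5,0,0,0],[0,0,0,0,0,0]]]';python3 -m handwheel '[[[0,0,1,0,0,0],[0,0,0,0,0,0]]]'; done
```

```text
time: 4.73
eef_pos: [0.6355, -0.1644, 0.073]
orientation: [0.002, 0.698, 0.716, 0.007]
contact_force: [-0.6, 0.2, -0.3]
width: 0.999
time: 4.9
eef_pos: [0.6355, -0.1645, 0.0708]
orientation: [0.002, 0.698, 0.716, 0.007]
contact_force: [-0.4, 0.2, -0.4]
width: 1.002
time: 5.07
eef_pos: [0.6354, -0.1644, 0.069]
orientation: [0.002, 0.698, 0.716, 0.007]
contact_force: [0.6, 0.7, -0.3]
width: 0.998
time: 5.23
eef_pos: [0.6355, -0.1644, 0.0679]
orientation: [0.002, 0.698, 0.716, 0.007]
contact_force: [-0.4, 0.0, -0.2]
width: 1.006
```

```bash
for i in 1; do python3 -m handwheel '[[[0,0,1,0,0,0],[0,0,0,0,0,0]]]';python3 -m handwheel '[[[0,0,1,0,0,0],[0,0,0,0,0,0]]]';python3 -m handwheel '[[[0,0,0.5,0,0,0],[0,0,0,0,0,0]]]'; done
```

```text
time: 5.4
eef_pos: [0.6358, -0.1644, 0.0678]
orientation: [0.002, 0.698, 0.716, 0.007]
contact_force: [-0.0, 0.5, -0.6]
width: 0.995
time: 5.57
eef_pos: [0.6361, -0.1645, 0.0678]
orientation: [0.003, 0.698, 0.716, 0.007]
contact_force: [-1.2, 0.8, 1.0]
width: 0.998
time: 5.73
eef_pos: [0.6363, -0.1645, 0.0677]
orientation: [0.003, 0.698, 0.716, 0.007]
contact_force: [-1.3, 0.1, 1.4]
width: 1.0
```

```bash
python3 -m handwheel '[[[0,0,-8,0,0,0],[0,0,-8,0,0,0],[-20,0,0,0,0,0],[-25,0,0,0,0,0],[0,0,0,0,0,0]]]';   python3 -c "
from h import *
rel([.635,-.211,.063],2.8)"
```

```text
time: 6.15
eef_pos: [0.6381, -0.2088, 0.0861]
orientation: [0.003, 0.696, 0.718, 0.007]
contact_force: [-0.2, -1.6, -0.5]
width: 1.002
t 6.15 tcp [ 638.1 -208.8   86.1] F [-0.2 -1.6 -0.5] w 1.002
[[-0.03   0.999  0.015]
 [ 1.     0.03   0.006]
 [ 0.006  0.015 -1.   ]]
shift tool mm [-2.3 -3.5 23. ]
turn tool deg [ 0.9 -0.3 -1.1]
```

```bash
python3 -m handwheel '[[[-2,-4,7,0.5,-0.2,-0.6],[-2,0,7,0.4,-0.1,-0.5],[0,0,5,0,0,0],[0,0,2,0,0,0],[0,0,0,0,0,0]]]';   python3 -c "
from h import *
rel([.635,-.190,.063],2.8)
d=capture('side'); crop(d,(180,90,360,240),'t2.png',4)"
```

```text
time: 6.57
eef_pos: [0.6341, -0.2127, 0.0639]
orientation: [-0.001, 0.689, 0.725, -0.0]
contact_force: [0.2, 0.5, 0.7]
width: 0.999
t 6.57 tcp [ 634.1 -212.7   63.9] F [0.2 0.5 0.7] w 0.999
[[-0.051  0.999 -0.002]
 [ 0.999  0.051  0.001]
 [ 0.001 -0.002 -1.   ]]
shift tool mm [22.6  2.1  0.9]
turn tool deg [-0.1 -0.   0.1]
```

View pics/t2.png

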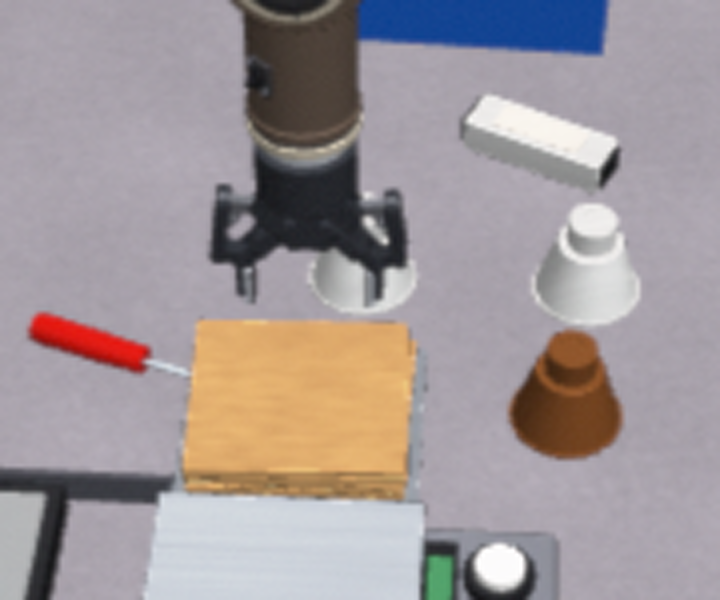

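```bash
python3 -m handwheel '[[[4,0,0.5,0,0,0],[5,0,0,0,0,0],[5,0,0,0,0,0],[5,0,0,0,0,0],[5,0,0,0,0,0],[5,0,0,0,0,0],[0,0,0,0,0,0]]]';   python3 -c "
from h import *
rel([.626,-.017,.063],2.5)
d=capture('side'); crop(d,(180,90,360,240),'t3.png',4)"
```

```text
time: 7.2
eef_pos: [0.6329, -0.178, 0.064]
orientation: [-0.001, 0.688, 0.726, 0.0]
contact_force: [0.8, 0.9, -0.7]
width: 1.003
t 7.2 tcp [ 632.9 -178.    64. ] F [ 0.8  0.9 -0.7] w 1.003
[[-0.054  0.999 -0.001]
 [ 0.999  0.054  0.001]
 [ 0.001 -0.001 -1.   ]]
shift tool mm [161.2   1.8   1.3]
turn tool deg [-0.1 -0.1  0.6]
```

View pics/t3.png

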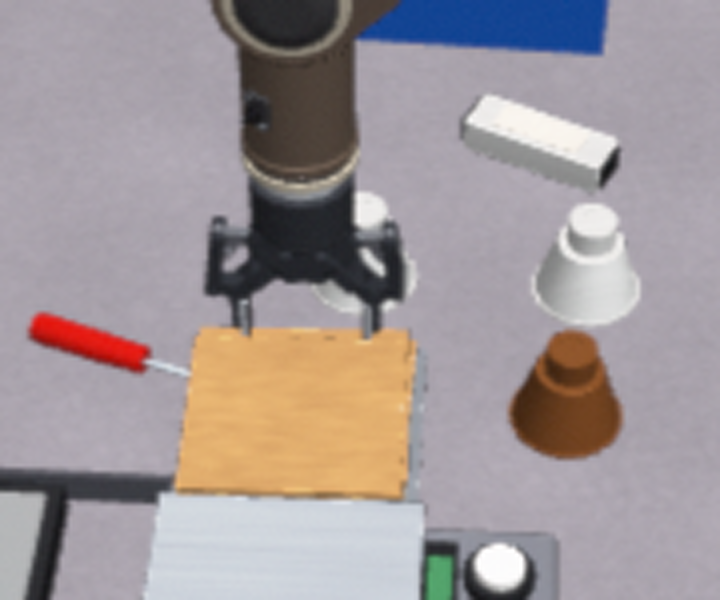

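```bash
python3 -m handwheel '[[[5,0,0.3,0,0,0.2],[5,0,0.3,0,0,0.2],[5,0,0.3,0,0,0.2],[5,0,0,0,0,0],[5,0,0,0,0,0],[5,0,0,0,0,0],[5,0,0,0,0,0],[5,0,0,0,0,0],[5,0,0,0,0,0],[5,0,0,0,0,0],[5,0,0,0,0,0],[0,0,0,0,0,0]]]';   python3 -c "
from h import *
rel([.626,-.017,.063],2.5)
d=capture('side'); crop(d,(180,130,360,280),'t4.png',4)
d=capture('top'); crop(d,(210,130,350,250),'t4t.png',5)"
```

```text
time: 8.25
eef_pos: [0.6306, -0.119, 0.0637]
orientation: [0.0, 0.692, 0.721, -0.0]
contact_force: [1.0, -0.0, 0.0]
width: 1.002
t 8.25 tcp [ 630.6 -119.    63.7] F [ 1. -0.  0.] w 1.002
[[-0.041  0.999  0.   ]
 [ 0.999  0.041 -0.   ]
 [-0.     0.    -1.   ]]
shift tool mm [102.2  -0.5   0.7]
turn tool deg [ 0.   0.  -0.2]
```

View pics/t4.png

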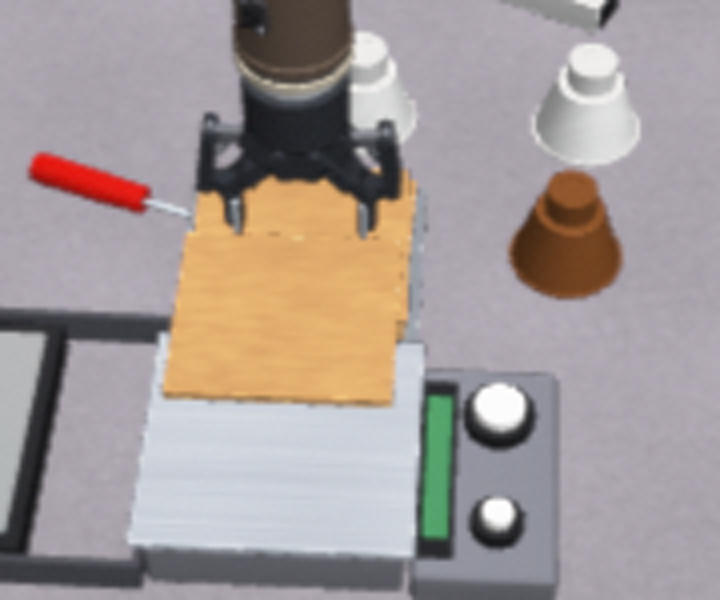

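View pics/t4t.png

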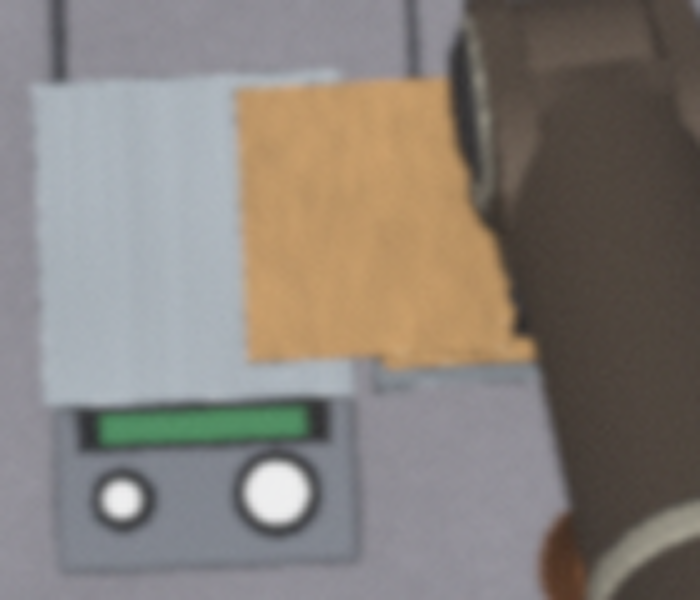

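```bash
python3 -m handwheel '[[[5,0,0.4,0,0,0],[5,0,0.2,0,0,0],[5,0,0,0,0,0],[5,0,0,0,0,0],[5,0,0,0,0,0],[5,0,0,0,0,0],[5,0,0,0,0,0],[5,0,0,0,0,0],[5,0,0,0,0,0],[5,0,0,0,0,0],[5,0,0,0,0,0],[0,0,0,0,0,0]]]';   python3 -c "
from h import *
rel([.626,-.017,.063],2.5)
d=capture('side'); crop(d,(180,130,360,280),'t5.png',4)
d=capture('top'); np.savez('t5.npz',**d);crop(d,(210,130,350,250),'t5t.png',5)"
```

```text
time: 9.35
eef_pos: [0.6276, -0.0597, 0.0623]
orientation: [-0.0, 0.693, 0.721, -0.001]
contact_force: [0.1, 0.2, 0.2]
width: 1.002
t 9.35 tcp [627.6 -59.7  62.3] F [0.1 0.2 0.2] w 1.002
[[-0.039  0.999 -0.001]
 [ 0.999  0.039 -0.001]
 [-0.001 -0.001 -1.   ]]
shift tool mm [42.7  0.1 -0.7]
turn tool deg [-0.1  0.  -0.2]
```

View pics/t5.png

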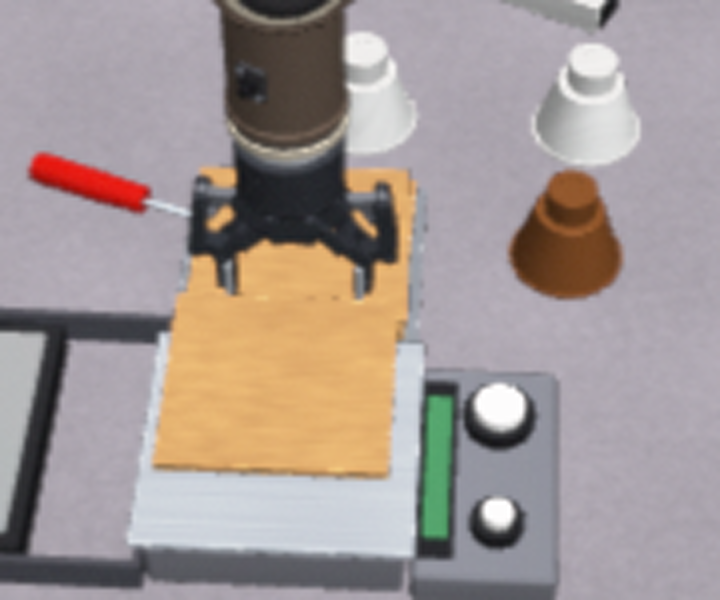

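View pics/t5t.png

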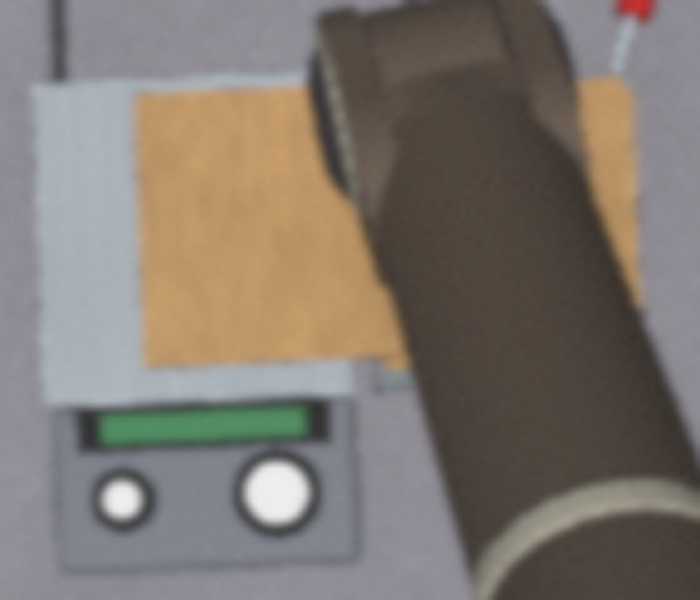

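```bash
python3 -m handwheel '[[[5,0,0,0,0,0],[5,0,0,0,0,0],[5,0,0,0,0,0],[5,0,0,0,0,0],[5,0,0,0,0,0],[5,0,0,0,0,0],[5,0,0,0,0,0],[0,0,0,0,0,0]]]';   python3 -c "
from h import *
rel([.626,-.017,.063],2.5)
d=capture('side'); np.savez('t6s.npz',**d);crop(d,(180,130,360,280),'t6.png',4)
d=capture('top'); np.savez('t6.npz',**d);crop(d,(210,130,350,250),'t6t.png',5)"
```

```text
time: 10.12
eef_pos: [0.6264, -0.0241, 0.0624]
orientation: [0.001, 0.694, 0.72, -0.001]
contact_force: [0.4, 0.3, 0.1]
width: 1.002
t 10.12 tcp [626.4 -24.1  62.4] F [0.4 0.3 0.1] w 1.002
[[-0.036  0.999 -0.001]
 [ 0.999  0.036 -0.002]
 [-0.002 -0.001 -1.   ]]
shift tool mm [ 7.1 -0.2 -0.6]
turn tool deg [-0.   0.1 -0.4]
```

View pics/t6.png

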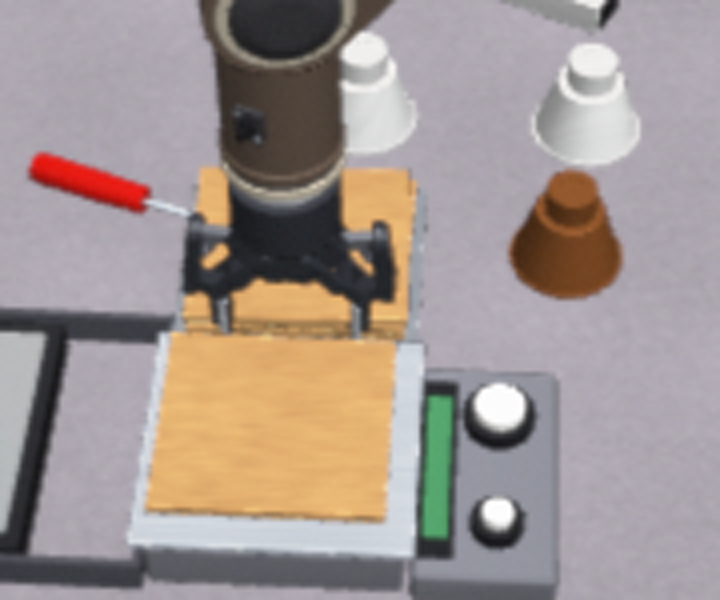

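View pics/t6t.png

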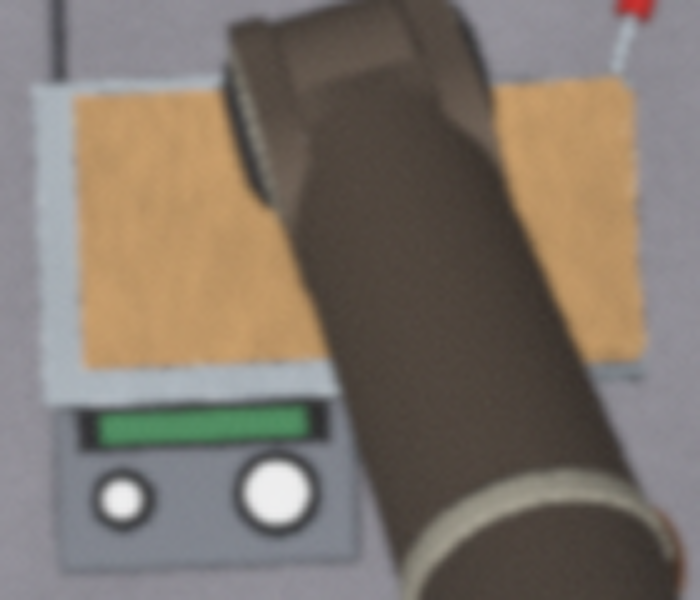

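```bash
python3 -m handwheel '[[[4,0,0,0,0,0],[4,0,0,0,0,0],[0,0,0,0,0,0],[-8,0,0,0,0,0],[-8,0,-3,0,0,0],[-10,0,-20,0,0,0],[-20,0,-30,0,0,0],[-30,0,-30,0,0,0],[-40,0,0,0,0,0],[-40,0,0,0,0,0],[-40,0,0,0,0,0],[0,0,0,0,0,0]]]';   python3 -c "
from h import *
rel([.626,-.017,.063],2.5)
d=capture('side'); np.savez('t7s.npz',**d);crop(d,(180,130,360,280),'t7.png',4)
d=capture('top'); np.savez('t7.npz',**d);crop(d,(210,130,350,250),'t7t.png',5)"
```

```text
time: 11.22
eef_pos: [0.6327, -0.2248, 0.1512]
orientation: [0.002, 0.693, 0.721, -0.002]
contact_force: [-1.0, -1.5, 0.3]
width: 1.001
t 11.22 tcp [ 632.7 -224.8  151.2] F [-1.  -1.5  0.3] w 1.001
[[-0.04   0.999 -0.001]
 [ 0.999  0.04  -0.005]
 [-0.005 -0.001 -1.   ]]
shift tool mm [208.4   1.6  87.1]
turn tool deg [-0.1  0.3 -0.2]
```

View pics/t7.png

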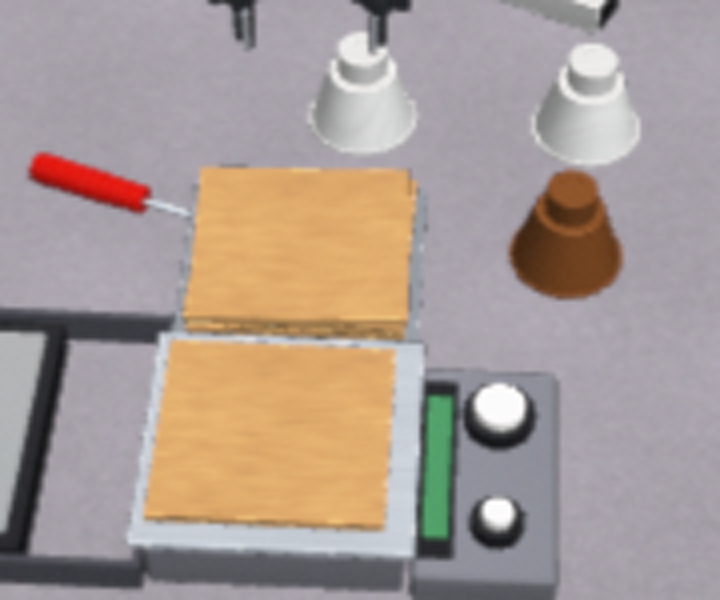

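View pics/t7t.png

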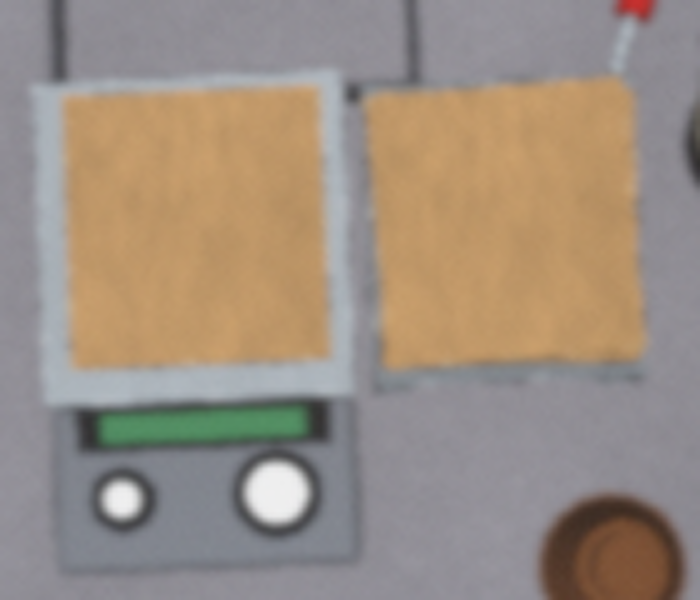

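```bash
cat > pad.py <<'E'
from h import *
def est(p,name):
    p=p[:,:2]*1000; v=[(p[1]-p[0]),(p[2]-p[3]),(p[3]-p[0]),(p[2]-p[1])]
    print(name,"ctr",p.mean(0).round(1),[round(float(np.linalg.norm(x))) for x in v],"ang",[round(float(np.degrees(np.arctan2(x[1],x[0]))),1) for x in v])
    return p.mean(0)
f=lambda L,o,k:[(o[0]+(a+.5)/k-.5,o[1]+(b+.5)/k-.5) for a,b in L]
c=dict(np.load("t7.npz")); d=dict(np.load("t7s.npz"))
a=est(ray(c,f([(33,85),(340,70),(355,398),(45,405)],(210,130),5),.07),"plat top")
b=est(ray(c,f([(62,97),(320,86),(331,357),(72,367)],(210,130),5),.078),"pad top")
e=est(ray(d,f([(160,332),(425,343),(417,555),(130,544)],(180,130),4),.07),"plat side")
g=est(ray(d,f([(171,338),(397,346),(384,527),(145,517)],(180,130),4),.078),"pad side")
t=np.deg2rad(2.3);M=np.array([[np.cos(t),np.sin(t)],[-np.sin(t),np.cos(t)]])
print(M@(b-a),M@(g-e))
s=get_state(); print(s['time'])
E
python3 pad.py
```

```text
plat top ctr [621.9  69.5] [180, 179, 188, 192] ang [-87.6, -89.1, -177.7, -177.8]
pad top ctr [627.9  67.1] [150, 149, 158, 158] ang [-88.0, -88.2, -177.8, -178.0]
plat side ctr [622.   67.5] [190, 189, 181, 180] ang [-177.9, -177.6, 92.9, 92.7]
pad side ctr [628.   65.2] [161, 158, 153, 154] ang [-177.4, -177.8, 92.5, 91.7]
[ 5.92640069 -2.54660607] [ 5.93779857 -2.55714678]
11.3167
```

```bash
python3 -c "
from h import *
rel([.4713,.1105,.100],2.5)"
python3 -m handwheel '[[[20,-10,0,0,0,0],[30,-15,0,0,0,0],[35,-17,0,0,0,0],[35,-17,0,0,0,0],[35,-17,0,0,0,0],[35,-17,0,0,0,0],[35,-17,0,0,0,0],[35,-17,0,0,0,0],[30,-15,0,0,0,0],[20,-10,0,0,0,0],[0,0,0,0,0,0]]]' 1 40
python3 -c "
from h import *
rel([.4713,.1105,.070],2.5)"
```

```text
t 11.32 tcp [ 633.5 -216.5  151. ] F [1.4 0.5 0.7] w 1.001
[[-0.045  0.999 -0.001]
 [ 0.999  0.045  0.   ]
 [ 0.    -0.001 -1.   ]]
shift tool mm [ 334.  -147.3   51.2]
turn tool deg [-0.  -0.   0.1]
time: 12.23
eef_pos: [0.4547, 0.1043, 0.1504]
orientation: [-0.002, 0.688, 0.726, 0.001]
contact_force: [0.3, 0.2, 0.2]
width: -0.001
t 12.23 tcp [454.7 104.3 150.4] F [0.3 0.2 0.2] w -0.001
[[-0.053  0.999 -0.001]
 [ 0.999  0.053  0.004]
 [ 0.004 -0.001 -1.   ]]
shift tool mm [ 5.  16.9 80.4]
turn tool deg [-0.  -0.2  0.5]
```

```bash

python3 -m handwheel '[[[5,10,20,0,0,0.5],[0,6.5,20,0,0,0],[0,0,20,0,0,0],[0,0,13,0,0,0],[0,0,0,0,0,0]]]' 1 40
python3 -c "
from h import *
rel([.4713,.1105,.0563],2.5)"
```

```text
time: 12.65
eef_pos: [0.4703, 0.1163, 0.0775]
orientation: [-0.0, 0.687, 0.727, 0.003]
contact_force: [-0.4, -0.3, 0.8]
width: 0.007
t 12.65 tcp [470.3 116.3  77.5] F [-0.4 -0.3  0.8] w 0.007
[[-0.057  0.998  0.004]
 [ 0.998  0.057  0.005]
 [ 0.005  0.005 -1.   ]]
shift tool mm [-6.   0.6 21.2]
turn tool deg [ 0.3 -0.3  0.8]
```

```bash

python3 -m handwheel '[[[-5.5,0.5,8,0.3,-0.3,0.4],[0,0,0,0,0,0]]]'
python3 -c "
from h import *
rel([.4713,.1105,.0563],2.5)
d=capture('side'); crop(d,(250,180,350,290),'t8.png',5)"
```

```text
time: 12.82
eef_pos: [0.4706, 0.1109, 0.0691]
orientation: [-0.0, 0.689, 0.725, -0.001]
contact_force: [-0.3, 0.4, -0.7]
width: 0.002
t 12.82 tcp [470.6 110.9  69.1] F [-0.3  0.4 -0.7] w 0.002
[[-0.051  0.999 -0.002]
 [ 0.999  0.051 -0.001]
 [-0.001 -0.002 -1.   ]]
shift tool mm [-0.4  0.7 12.8]
turn tool deg [-0.1  0.1  0.4]
```

View pics/t8.png

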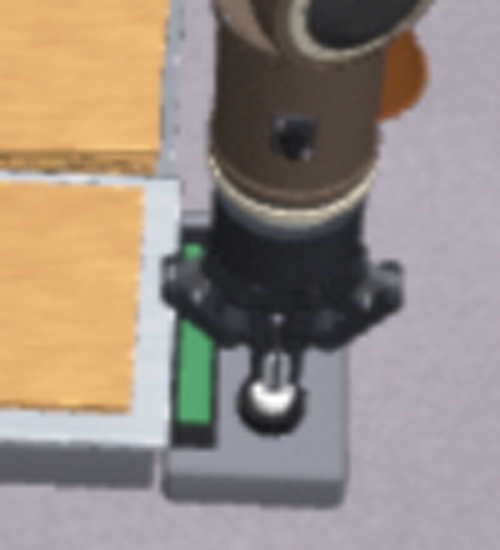

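The shut fingertips sit right over the tare button (crop 272,385). I press it now.

```bash

python3 -m handwheel '[[[0,0,5,0,0,0],[0,0,3,0,0,0],[0,0,2,0,0,0],[0,0,0,0,0,0]]]'
python3 -m handwheel '[[[0,0,2,0,0,0],[0,0,1,0,0,0]]]'
python3 -m handwheel '[[[0,0,1.5,0,0,0],[0,0,1,0,0,0]]]'
```

```text
time: 13.2
eef_pos: [0.4723, 0.1119, 0.0616]
orientation: [0.001, 0.689, 0.725, 0.001]
contact_force: [-1.3, -0.4, 3.6]
width: -0.0
time: 13.37
eef_pos: [0.4725, 0.1119, 0.0598]
orientation: [0.001, 0.689, 0.725, 0.001]
contact_force: [-6.4, -1.4, 20.3]
width: -0.001
time: 13.53
eef_pos: [0.4725, 0.1119, 0.0599]
orientation: [0.002, 0.689, 0.725, 0.001]
contact_force: [-5.8, -1.1, 15.8]
width: -0.004
```

```bash

python3 -c "
from h import *
st()
d=capture('side'); crop(d,(250,180,350,290),'t9.png',5)
d=capture('top'); crop(d,(210,130,350,250),'t9t.png',5)"
```

```text
t 13.53 tcp [472.5 111.9  59.9] F [-5.8 -1.1 15.8] w -0.004
[[-0.051  0.999  0.005]
 [ 0.999  0.051 -0.002]
 [-0.002  0.004 -1.   ]]
```

View pics/t9.png

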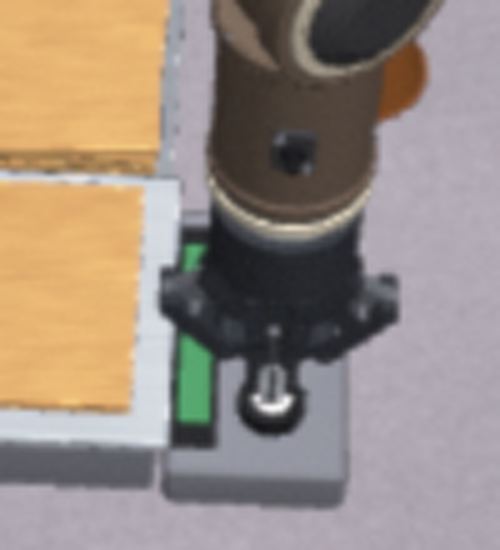

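View pics/t9t.png

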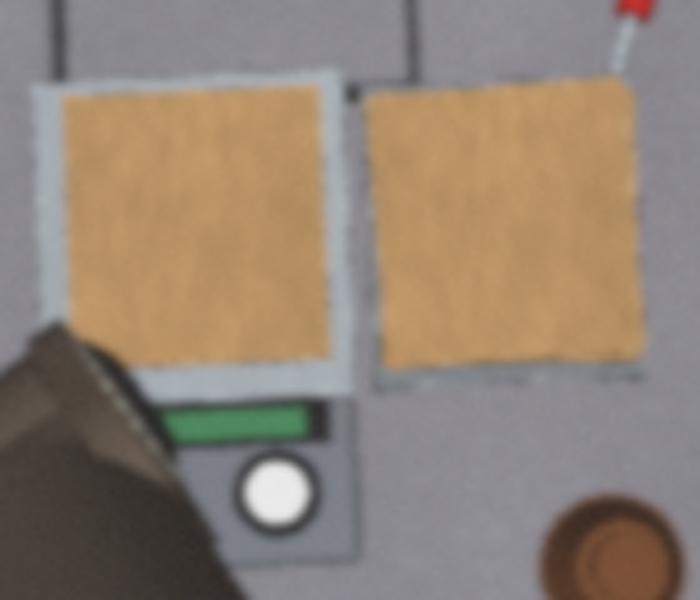

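```bash

for i in 1 ; do python3 -m handwheel '[[[0,0,-0.5,0,0,0],[0,0,0,0,0,0]]]';python3 -m handwheel '[[[0,0,-1,0,0,0],[0,0,0,0,0,0]]]';python3 -m handwheel '[[[0,0,-1,0,0,0],[0,0,0,0,0,0]]]';python3 -m handwheel '[[[0,0,-1,0,0,0],[0,0,0,0,0,0]]]';python3 -m handwheel '[[[0,0,-1,0,0,0],[0,0,0,0,0,0]]]';python3 -m handwheel '[[[0,0,-1,0,0,0],[0,0,0,0,0,0]]]';python3 -m handwheel '[[[0,0,-1,0,0,0],[0,0,0,0,0,0]]]'; python3 -m handwheel '[[[0,0,-1,0,0,0],[0,0,0,0,0,0]]]';done | egrep "eef|force"
```

```text
eef_pos: [0.4725, 0.1119, 0.0614]
contact_force: [-1.2, 0.3, 3.4]
eef_pos: [0.4725, 0.1119, 0.0627]
contact_force: [-2.0, 0.8, 2.7]
eef_pos: [0.4726, 0.1119, 0.0637]
contact_force: [-0.3, 0.0, 1.8]
eef_pos: [0.4727, 0.1119, 0.0647]
contact_force: [-1.3, -0.2, 1.5]
eef_pos: [0.4728, 0.1119, 0.0656]
contact_force: [0.0, 0.5, 1.0]
eef_pos: [0.473, 0.1119, 0.0665]
contact_force: [-0.0, 0.4, -0.0]
eef_pos: [0.4731, 0.1119, 0.0675]
contact_force: [0.6, -0.9, 0.2]
eef_pos: [0.4731, 0.1118, 0.0686]
contact_force: [-0.2, -1.2, 0.7]
```

```bash
python3 - <<'E'
from h import *
c=capture("top");np.savez("t10.npz",**c)
m,o=refl(c)
for x in o: print(x[0].round(1),x[1],x[2], np.round(ray(c,x[0],.078)*1000,1))
print(ray(c,[((a+.5)/4+99.5,(b+.5)/4+159.5) for a,b in [(283,138.5),(131,288),(293,374)]],0.0).round(3))
d=capture("side");np.savez("t10s.npz",**d);
crop(d,(220,300,340,420),"t10s.png",5)
cv2.imwrite("pics/t10.png",c["pixels"])
E
```

```text
[220.2 167.3] 178 [11 45] [[650.4 150.1  78. ]]
[122.3 174.8] 313 [31 33] [[630.7 433.9  78. ]]
[380.7 183.6] 296 [20 19] [[ 599.7 -312.    78. ]]
[165.  193.9] 320 [20 25] [[574.2 309.1  78. ]]
[126. 232.] 278 [19 24] [[465.1 420.1  78. ]]
[264.9 228. ] 113 [13 11] [[474.1  21.4  78. ]]
[381.8 249.3] 374 [28 24] [[ 411.4 -310.9   78. ]]
[167.5 254.6] 301 [21 23] [[399.9 300.2  78. ]]
[[0.582 0.313 0.   ]
 [0.469 0.427 0.   ]
 [0.403 0.303 0.   ]]
```

View pics/t10s.png

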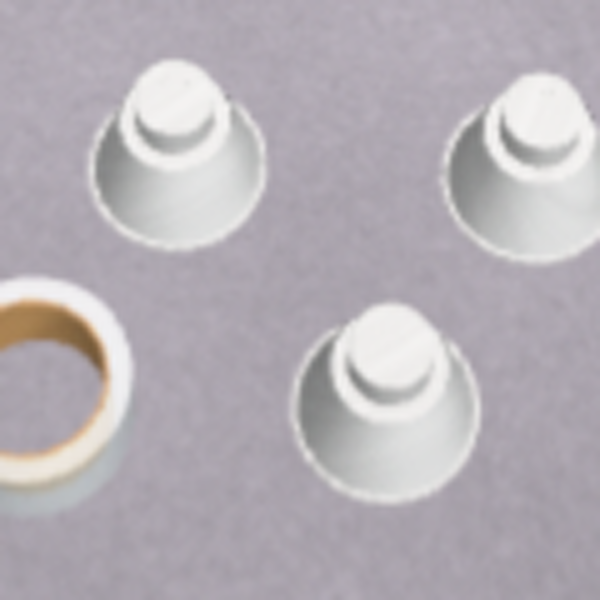

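View pics/t10.png

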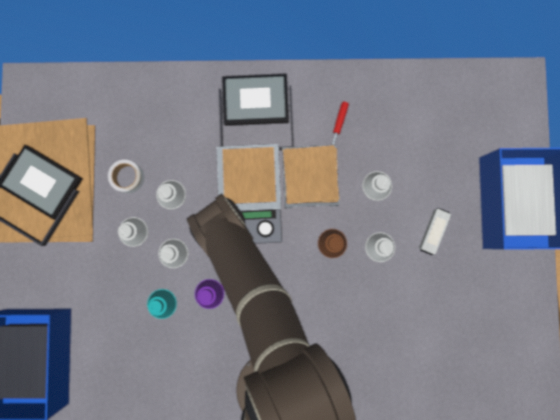

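```bash
python3 - <<'E'
from h import *
d=dict(np.load("t10s.npz")); c=dict(np.load("t10.npz"))
print(ray(d,[((a+.5)/5+219.5,(b+.5)/5+299.5) for a,b in [(173,98),(391,345),(542,112)]],0.078).round(4))
# bright disc in top
g=cv2.cvtColor(c["pixels"],cv2.COLOR_BGR2GRAY)
crop(c,(110,170,190,270),"t11.png",6)
for (u,v) in [(165,193),(126,231),(168,254),(381,183),(384,247)]:
    w=g[v-14:v+15,u-14:u+15]; th=np.percentile(w,100)-22
    m=(w>th).astype(np.uint8); n,l,s,ct=cv2.connectedComponentsWithStats(m); i=1+s[1:,4].argmax()
    p=ct[i]+[u-14,v-14]; print(p.round(1),s[i],ray(c,p,.078).round(4))
E
```

```text
[[0.5829 0.3107 0.078 ]
 [0.4701 0.4247 0.078 ]
 [0.4041 0.3028 0.078 ]]
[164.5 192.3] [  7   6  16  17 176] [[0.579  0.3109 0.078 ]]
[125.  231.3] [  7   6  17  17 165] [[0.4672 0.4232 0.078 ]]
[166.7 254.3] [  6   6  17  17 175] [[0.4008 0.3022 0.078 ]]
[381.7 182.8] [  6   7  17  16 179] [[ 0.602  -0.3152  0.078 ]]
[385.  247.5] [  6   6  17  17 185] [[ 0.4163 -0.3201  0.078 ]]
```

View pics/t11.png

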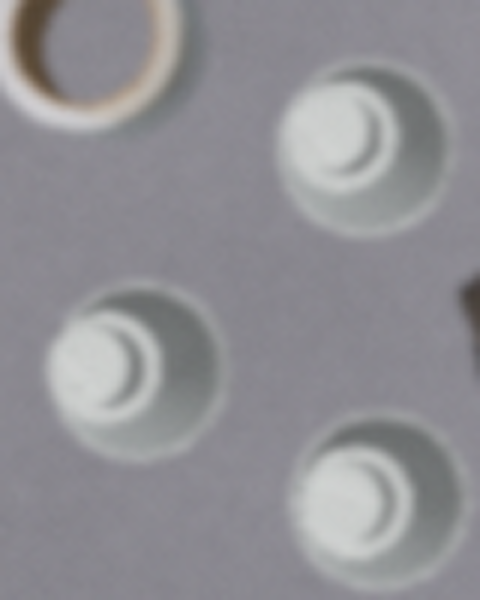

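```bash

python3 -m handwheel '[[[0,0,-30,0,0,0],[0,0,-35,0,0,0],[0,0,-30,0,0,0],[20,10,0,0,0,0],[35,18,0,0,0,0],[35,18,0,0,0,0],[35,18,0,0,0,0],[35,18,0,0,0,0],[25,10,0,0,0,0],[10,5,0,0,0,0],[0,0,0,0,0,0]]]' 0 40
python3 -c "
from h import *
rel([.581,.3115,.100],2.5)"
```

```text
time: 15.98
eef_pos: [0.5629, 0.3166, 0.1661]
orientation: [0.003, 0.692, 0.722, 0.0]
contact_force: [0.1, 0.0, -0.0]
width: 0.999
t 15.98 tcp [562.9 316.6 166.1] F [ 0.1  0.  -0. ] w 0.999
[[-0.042  0.999  0.004]
 [ 0.999  0.042 -0.003]
 [-0.004  0.004 -1.   ]]
shift tool mm [-5.6 17.6 66.2]
turn tool deg [ 0.2  0.2 -0.1]
```

```bash

python3 -m handwheel '[[[-3,10,10,0,0,0],[-2,7,15,0.2,0.2,0],[0,0,20,0,0,0],[0,0,15,0,0,0],[0,0,0,0,0,0]]]' 0 40
python3 -c "
from h import *
rel([.581,.3115,.061],2.5)
d=capture('side'); crop(d,(210,260,330,360),'t12.png',5)"
```

```text
time: 16.4
eef_pos: [0.5829, 0.3058, 0.0997]
orientation: [0.001, 0.693, 0.721, -0.001]
contact_force: [-0.1, -1.0, -0.7]
width: 1.0
t 16.4 tcp [582.9 305.8  99.7] F [-0.1 -1.  -0.7] w 1.0
[[-0.039  0.999 -0.   ]
 [ 0.999  0.039 -0.003]
 [-0.003 -0.    -1.   ]]
shift tool mm [ 5.9 -1.7 38.7]
turn tool deg [-0.   0.2 -0.3]
```

View pics/t12.png

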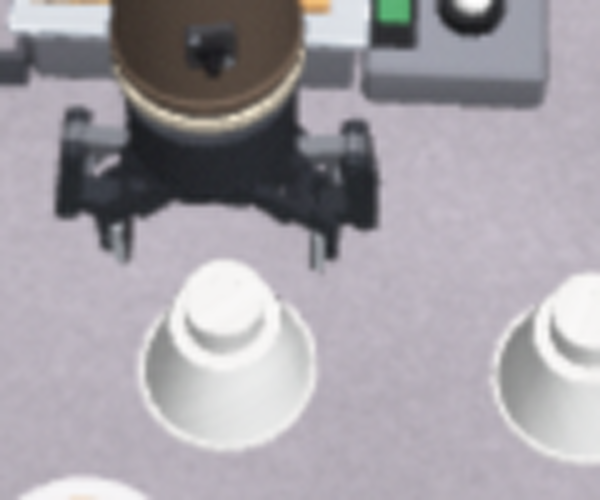

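```bash

python3 -m handwheel '[[[3,-1,8,0,0,0],[2.5,-0.5,10,0,0,0],[0,0,10,0,0,0],[0,0,6,0,0,0],[0,0,0,0,0,0]]]' 0 40
python3 -c "
from h import *
rel([.581,.3115,.061],2.5)
d=capture('side'); crop(d,(210,260,330,360),'t13.png',5)"
```

```text
time: 16.87
eef_pos: [0.5834, 0.3085, 0.0649]
orientation: [0.002, 0.695, 0.719, -0.0]
contact_force: [-0.8, 0.2, -0.6]
width: 1.0
t 16.87 tcp [583.4 308.5  64.9] F [-0.8  0.2 -0.6] w 1.0
[[-0.034  0.999  0.002]
 [ 0.999  0.034 -0.003]
 [-0.003  0.002 -1.   ]]
shift tool mm [ 3.1 -2.3  3.9]
turn tool deg [ 0.1  0.2 -0.5]
```

View pics/t13.png

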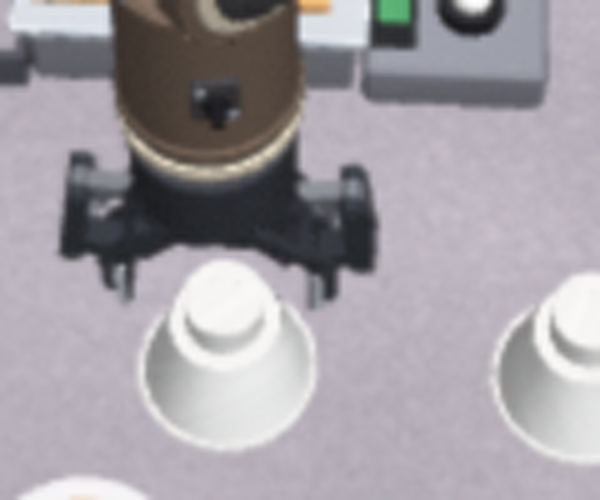

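```bash

python3 -m handwheel '[[[1.5,0,4,0,0,0],[0,0,0,0,0,0],[0,0,0,0,0,0],[0,0,0,0,0,0],[0,0,0,0,0,0],[0,0,0,0,0,0],[0,0,0,0,0,0],[0,0,0,0,0,0]]]' 1 40
python3 -c "
from h import *
rel([.581,.3115,.061],2.5)
d=capture('side'); crop(d,(210,260,330,360),'t14.png',5)"
```

```text
time: 17.58
eef_pos: [0.584, 0.3113, 0.0628]
orientation: [0.002, 0.695, 0.719, 0.001]
contact_force: [-0.2, 0.6, -1.1]
width: 0.442
t 17.58 tcp [584.  311.3  62.8] F [-0.2  0.6 -1.1] w 0.442
[[-0.035  0.999  0.005]
 [ 0.999  0.035 -0.002]
 [-0.002  0.005 -1.   ]]
shift tool mm [ 0.3 -3.   1.8]
turn tool deg [ 0.3  0.1 -0.5]
```

View pics/t14.png

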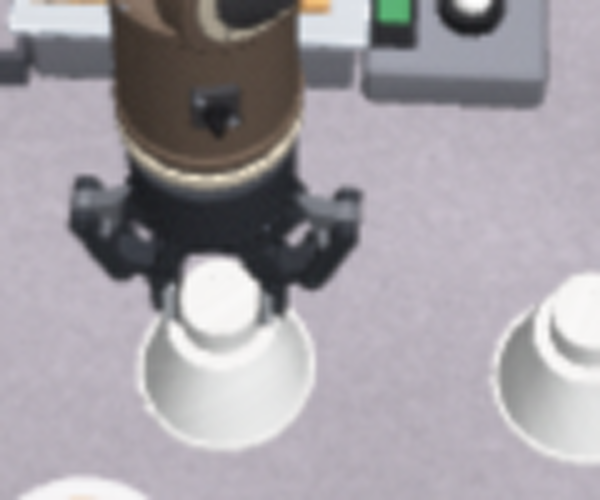

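```bash

python3 -m handwheel '[[[0,0,-10,0,0,0],[0,0,-30,0,0,0],[0,0,-35,0,0,0],[0,0,-30,0,0,0],[-20,3,0,0,0,0],[-30,5,0,0,0,0],[-35,6,0,0,0,0],[-35,6,0,0,0,0],[-35,6,0,0,0,0],[-30,5,0,0,0,0],[-20,4,0,0,0,0],[-5,0,0,0,0,0]]]' 1 40
python3 -c "
from h import *
rel([.628,.066,.150],2.5)"
```

```text
time: 18.63
eef_pos: [0.6263, 0.1, 0.1816]
orientation: [0.002, 0.691, 0.723, 0.003]
contact_force: [0.5, -2.1, -1.5]
width: 0.456
t 18.63 tcp [626.3 100.  181.6] F [ 0.5 -2.1 -1.5] w 0.456
[[-0.046  0.999  0.008]
 [ 0.999  0.046  0.002]
 [ 0.001  0.008 -1.   ]]
shift tool mm [-34.   -0.2  31.5]
turn tool deg [ 0.5 -0.1  0.1]
```

```bash

python3 -m handwheel '[[[-12,0,5,0.2,0,0],[-12,0,8,0.2,0,0],[-8,0,8,0,0,0],[0,0,4,0,0,0],[0,0,0,0,0,0],[0,0,0,0,0,0]]]' 1 40
python3 -c "
from h import *
rel([.628,.066,.142],2.5)
d=capture('side'); crop(d,(210,190,330,290),'t15.png',5)"
```

```text
time: 19.13
eef_pos: [0.6269, 0.0667, 0.1546]
orientation: [-0.001, 0.691, 0.723, 0.001]
contact_force: [0.4, -0.2, -2.2]
width: 0.451
t 19.13 tcp [626.9  66.7 154.6] F [ 0.4 -0.2 -2.2] w 0.451
[[-0.046  0.999 -0.   ]
 [ 0.999  0.046  0.003]
 [ 0.003 -0.    -1.   ]]
shift tool mm [-0.8  1.1 12.6]
turn tool deg [-0.  -0.2  0.2]
```

View pics/t15.png

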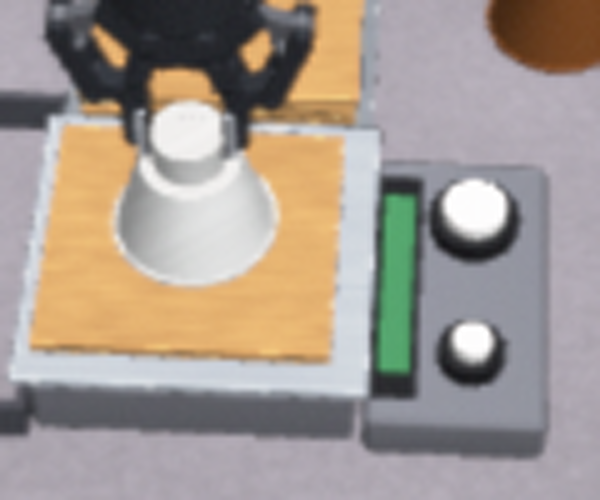

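```bash

python3 -m handwheel '[[[0,0,5,0,-0.2,0],[0,0,4,0,0,0],[0,0,1.5,0,0,0],[0,0,0,0,0,0]]]' 1 40
python3 -m handwheel '[[[0,0,1,0,0,0],[0,0,0,0,0,0]]]' 1 40
python3 -m handwheel '[[[0,0,1,0,0,0],[0,0,0,0,0,0]]]' 1 40
```

```text
time: 19.52
eef_pos: [0.6266, 0.0712, 0.1435]
orientation: [-0.0, 0.689, 0.725, 0.0]
contact_force: [-0.4, -0.4, -1.5]
width: 0.446
time: 19.68
eef_pos: [0.6265, 0.0719, 0.1424]
orientation: [-0.0, 0.688, 0.726, 0.0]
contact_force: [-0.3, -0.1, -2.1]
width: 0.449
time: 19.85
eef_pos: [0.6266, 0.0721, 0.1415]
orientation: [-0.0, 0.688, 0.726, 0.001]
contact_force: [-0.8, -0.5, -1.7]
width: 0.451
```

```bash

python3 -m handwheel '[[[-2,0,1,0,0,0],[0,0,0,0,0,0]]]' 1 40
python3 -m handwheel '[[[0,0,1,0,0,0],[0,0,0,0,0,0]]]' 1 40
python3 -m handwheel '[[[0,0,0.5,0,0,0],[0,0,0,0,0,0]]]' 1 40
```

```text
time: 20.02
eef_pos: [0.627, 0.0701, 0.1408]
orientation: [0.0, 0.688, 0.726, 0.001]
contact_force: [-0.6, -1.2, -2.4]
width: 0.449
time: 20.18
eef_pos: [0.6272, 0.0702, 0.1406]
orientation: [0.0, 0.688, 0.725, 0.001]
contact_force: [-1.0, 0.1, -0.3]
width: 0.445
time: 20.35
eef_pos: [0.6273, 0.0702, 0.1405]
orientation: [0.0, 0.688, 0.725, 0.001]
contact_force: [-1.3, 0.9, 0.1]
width: 0.449
```

```bash

python3 -m handwheel '[[[0,0,0,0,0,0],[0,0,0,0,0,0],[0,0,0,0,0,0],[0,0,0,0,0,0],[0,0,-5,0,0,0],[0,0,-25,0,0,0],[0,0,-35,0,0,0],[0,0,-35,0,0,0],[0,0,-20,0,0,0],[0,0,0,0,0,0]]]' 0 40
python3 -c "
from h import *
st()
d=capture('side'); np.savez('t16.npz',**d);crop(d,(210,190,330,290),'t16.png',5)
cv2.imwrite('pics/t16f.png',capture('top')['pixels'])"
```

```text
time: 21.18
eef_pos: [0.626, 0.0693, 0.2645]
orientation: [-0.001, 0.688, 0.726, -0.0]
contact_force: [0.3, 0.1, 0.3]
width: 1.001
t 21.18 tcp [626.   69.3 264.5] F [0.3 0.1 0.3] w 1.001
[[-0.053  0.999 -0.002]
 [ 0.999  0.053  0.001]
 [ 0.002 -0.002 -1.   ]]
```

View pics/t16.png

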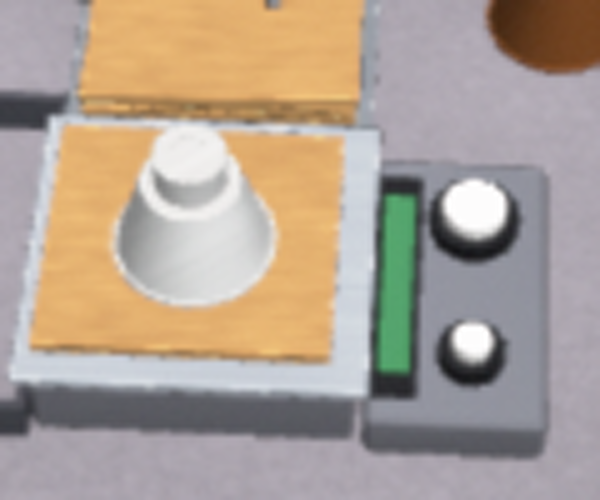

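View pics/t16f.png

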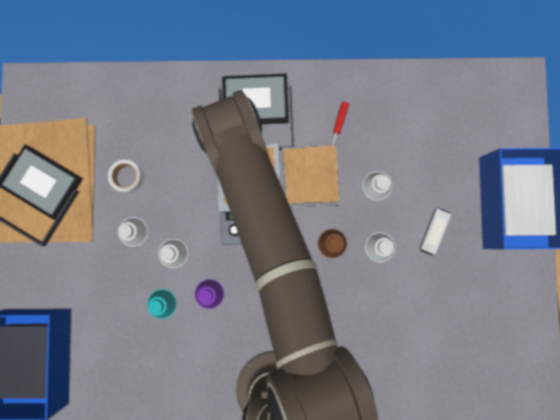

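```bash

python3 -c "
from h import *
d=dict(np.load('t16.npz'))
print(ray(d,[[190.5/5+209.5,154/5+189.5]],.156))
rel([.4025,.3025,.150],2.5)"
```

```text
[[0.62612694 0.0692239  0.156     ]]
t 21.28 tcp [624.8  68.9 260.8] F [ 0.8 -0.7 -0.6] w 1.002
[[-0.053  0.999 -0.006]
 [ 0.999  0.053  0.001]
 [ 0.001 -0.006 -1.   ]]
shift tool mm [ 244.9 -209.   112.2]
turn tool deg [-0.3 -0.1  0.5]
```

```bash

python3 -m handwheel '[[[20,-17,0,0,0,0],[30,-26,0,0,0,0],[30,-26,5,0,0,0],[30,-26,10,0,0,0],[30,-26,15,0,0,0],[30,-26,20,0,0,0],[30,-26,20,0,0,0],[20,-17,20,0,0,0],[10,-10,10,0,0,0],[0,0,0,0,0,0]]]' 0 40
python3 -c "
from h import *
rel([.4025,.3025,.08],2.5)"
```

```text
time: 22.12
eef_pos: [0.4054, 0.2812, 0.1502]
orientation: [-0.005, 0.691, 0.723, -0.01]
contact_force: [0.5, -0.7, 1.3]
width: 1.0
t 22.12 tcp [405.4 281.2 150.2] F [ 0.5 -0.7  1.3] w 1.0
[[-0.046  0.999 -0.021]
 [ 0.999  0.046 -0.007]
 [-0.006 -0.022 -1.   ]]
shift tool mm [21.9 -0.3 70.1]
turn tool deg [-1.2  0.4  0.1]
```

```bash

python3 -m handwheel '[[[10,0,10,-0.6,0.2,0],[8,0,15,-0.6,0.2,0],[3,0,20,0,0,0],[0,0,15,0,0,0],[0,0,5,0,0,0],[0,0,0,0,0,0]]]' 0 40
python3 -c "
from h import *
rel([.4025,.3025,.063],2.5)"
```

```text
time: 22.62
eef_pos: [0.402, 0.2987, 0.0781]
orientation: [-0.001, 0.69, 0.724, -0.004]
contact_force: [-0.2, 0.8, -0.4]
width: 1.001
t 22.62 tcp [402.  298.7  78.1] F [-0.2  0.8 -0.4] w 1.001
[[-0.048  0.999 -0.007]
 [ 0.999  0.048 -0.005]
 [-0.005 -0.007 -1.   ]]
shift tool mm [ 3.9  0.8 15.1]
turn tool deg [-0.4  0.3  0.2]
```

```bash

python3 -m handwheel '[[[3.5,1,8,-0.4,0.2,0],[0,0,5,0,0,0],[0,0,2,0,0,0],[0,0,0,0,0,0]]]' 0 40
python3 -c "
from h import *
rel([.4035,.3025,.063],2.5)
d=capture('side'); crop(d,(270,280,370,380),'t17.png',5)"
```

```text
time: 22.95
eef_pos: [0.4045, 0.3013, 0.0626]
orientation: [0.001, 0.691, 0.723, 0.0]
contact_force: [-0.3, 0.3, 0.5]
width: 0.994
t 22.95 tcp [404.5 301.3  62.6] F [-0.3  0.3  0.5] w 0.994
[[-0.045  0.999  0.001]
 [ 0.999  0.045 -0.001]
 [-0.001  0.001 -1.   ]]
shift tool mm [ 1.3 -0.9 -0.4]
turn tool deg [0.1 0.1 0.1]
```

View pics/t17.png

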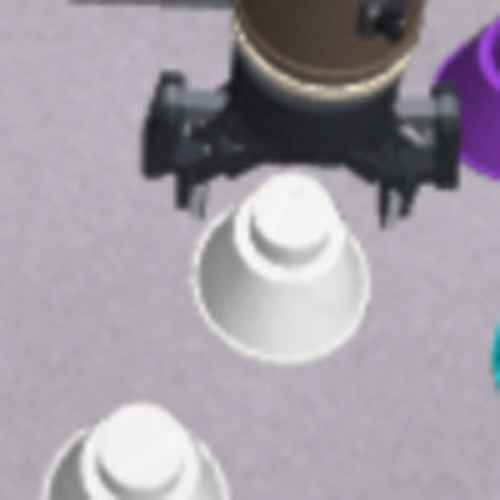

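```bash

python3 -m handwheel '[[[0.5,0,0,0,0,0],[0,0,0,0,0,0],[0,0,0,0,0,0],[0,0,0,0,0,0],[0,0,0,0,0,0],[0,0,0,0,0,0],[0,0,0,0,0,0]]]' 1 40
python3 -m handwheel '[[[0,0,-10,0,0,0],[0,0,-30,0,0,0],[0,0,-40,0,0,0],[0,0,-40,0,0,0],[0,0,-40,0,0,0],[0,0,-20,0,0,0],[0,0,-5,0,0,0]]]' 1 40
python3 -c "
from h import *
rel([.627,.070,.245],2.5)"
```

```text
time: 23.58
eef_pos: [0.4056, 0.3023, 0.0648]
orientation: [0.001, 0.691, 0.723, 0.002]
contact_force: [0.1, 0.3, -0.7]
width: 0.446
time: 24.17
eef_pos: [0.4008, 0.301, 0.2577]
orientation: [-0.001, 0.69, 0.724, -0.003]
contact_force: [-0.8, 0.9, -0.7]
width: 0.448
t 24.17 tcp [400.8 301.  257.7] F [-0.8  0.9 -0.7] w 0.448
[[-0.049  0.999 -0.006]
 [ 0.999  0.049 -0.003]
 [-0.003 -0.006 -1.   ]]
shift tool mm [-241.6  214.8   12.2]
turn tool deg [-0.3  0.2  0.3]
```

```bash

python3 -m handwheel '[[[-20,18,0,0,0,0],[-30,27,0,0,0,0],[-30,27,0,0,0,0],[-30,27,0,0,0,0],[-30,27,0,0,0,0],[-30,27,0,0,0,0],[-30,27,0,0,0,0],[-20,18,0,0,0,0],[0,0,0,0,0,0],[0,0,0,0,0,0]]]' 1 40
python3 -c "
from h import *
rel([.627,.070,.245],2.5)"
```

```text
time: 25.0
eef_pos: [0.614, 0.0831, 0.2523]
orientation: [-0.003, 0.686, 0.727, -0.005]
contact_force: [-0.9, 0.8, -2.3]
width: 0.453
t 25.0 tcp [614.   83.1 252.3] F [-0.9  0.8 -2.3] w 0.453
[[-0.058  0.998 -0.01 ]
 [ 0.998  0.058 -0.003]
 [-0.003 -0.01  -1.   ]]
shift tool mm [-13.8  12.3   7.2]
turn tool deg [-0.6  0.2  0.8]
```

```bash

python3 -m handwheel '[[[-8,7,2,-0.3,0.1,0.4],[-6,5,2,-0.3,0.1,0.4],[0,0,2,0,0,0],[0,0,0,0,0,0],[0,0,0,0,0,0]]]' 1 40
python3 -c "
from h import *
rel([.627,.070,.1706],2.5)
d=capture('side'); np.savez('t18.npz',**d);crop(d,(210,140,330,290),'t18.png',4)"
```

```text
time: 25.42
eef_pos: [0.6249, 0.0708, 0.2428]
orientation: [-0.002, 0.691, 0.723, -0.001]
contact_force: [0.6, -0.6, -1.7]
width: 0.449
t 25.42 tcp [624.9  70.8 242.8] F [ 0.6 -0.6 -1.7] w 0.449
[[-0.046  0.999 -0.004]
 [ 0.999  0.046  0.001]
 [ 0.001 -0.004 -1.   ]]
shift tool mm [-1.   2.3 72.2]
turn tool deg [-0.2 -0.1  0.1]
```

View pics/t18.png

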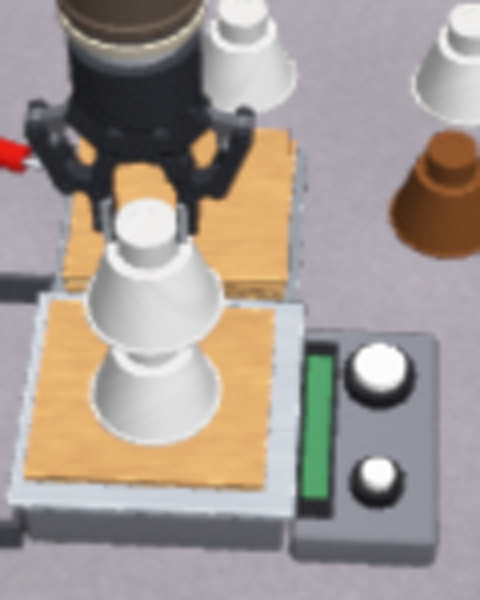

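```bash

python3 -c "
from h import *
d=dict(np.load('t18.npz'))
print(ray(d,[[246.1,195.3]],.256))"
python3 -m handwheel '[[[-0.5,1.5,10,0,0,0],[0,0,12,0,0,0],[0,0,12,0,0,0],[0,0,8,0,0,0],[0,0,3,0,0,0],[0,0,0,0,0,0]]]' 1 40
```

```text
[[0.62563451 0.07009977 0.256     ]]
time: 25.97
eef_pos: [0.6248, 0.0733, 0.193]
orientation: [-0.002, 0.689, 0.725, -0.001]
contact_force: [-0.6, -0.6, -1.7]
width: 0.45
```

```bash

python3 -m handwheel '[[[-3,2,4,0,0,0],[0,0,4,0,0,0],[0,0,4,0,0,0],[0,0,2,0,0,0],[0,0,0,0,0,0]]]' 1 40
python3 -m handwheel '[[[0,0,2,0,0,0],[0,0,1,0,0,0],[0,0,0,0,0,0]]]' 1 40
python3 -m handwheel '[[[0,0,2,0,0,0],[0,0,0,0,0,0]]]' 1 40
python3 -m handwheel '[[[0,0,1,0,0,0],[0,0,0,0,0,0]]]' 1 40
```

```text
time: 26.38
eef_pos: [0.6275, 0.0699, 0.1775]
orientation: [-0.002, 0.689, 0.725, -0.001]
contact_force: [-0.1, -0.6, -1.4]
width: 0.445
time: 26.63
eef_pos: [0.6278, 0.0699, 0.1746]
orientation: [-0.002, 0.689, 0.724, -0.0]
contact_force: [0.4, 0.3, -1.1]
width: 0.448
time: 26.8
eef_pos: [0.6279, 0.07, 0.1728]
orientation: [-0.002, 0.689, 0.724, -0.0]
contact_force: [0.2, -0.0, -2.0]
width: 0.444
time: 26.97
eef_pos: [0.628, 0.0701, 0.1719]
orientation: [-0.002, 0.689, 0.725, -0.0]
contact_force: [-0.3, -0.2, -0.5]
width: 0.448
```

```bash

python3 -m handwheel '[[[0,0,1,0,0,0],[0,0,0,0,0,0]]]' 1 40
python3 -m handwheel '[[[0,0,0,0,0,0],[0,0,0,0,0,0],[0,0,0,0,0,0],[0,0,0,0,0,0],[0,0,-5,0,0,0],[0,0,-25,0,0,0],[0,0,-35,0,0,0],[0,0,-35,0,0,0],[0,0,-20,0,0,0],[0,0,0,0,0,0]]]' 0 40
python3 -c "
from h import *
rel([.4695,.425,.15],2.5)
d=capture('side'); np.savez('t19.npz',**d);crop(d,(210,140,330,290),'t19.png',4)
c=capture('top');cv2.imwrite('pics/t19f.png',c['pixels'])"
```

```text
time: 27.13
eef_pos: [0.6281, 0.0701, 0.1709]
orientation: [-0.002, 0.689, 0.725, -0.0]
contact_force: [-0.7, -0.6, -1.3]
width: 0.445
time: 27.97
eef_pos: [0.6275, 0.0701, 0.2969]
orientation: [-0.003, 0.689, 0.725, -0.001]
contact_force: [0.6, -0.5, 0.2]
width: 1.0
t 27.97 tcp [627.5  70.1 296.9] F [ 0.6 -0.5  0.2] w 1.0
[[-0.051  0.999 -0.005]
 [ 0.999  0.051  0.003]
 [ 0.003 -0.005 -1.   ]]
shift tool mm [ 362.  -139.1  148.6]
turn tool deg [-0.3 -0.2  0.4]
```

View pics/t19.png

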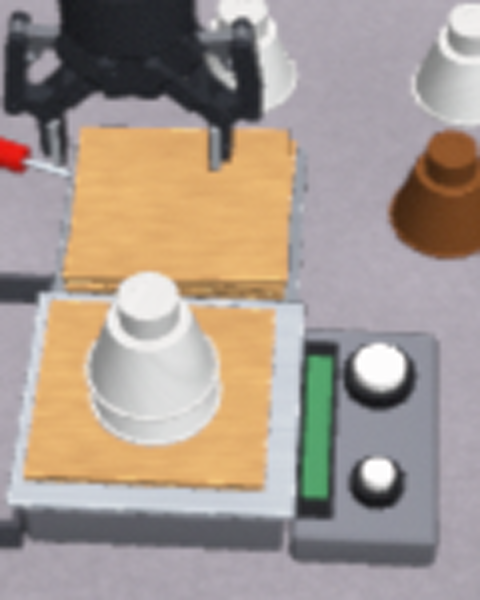

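View pics/t19f.png

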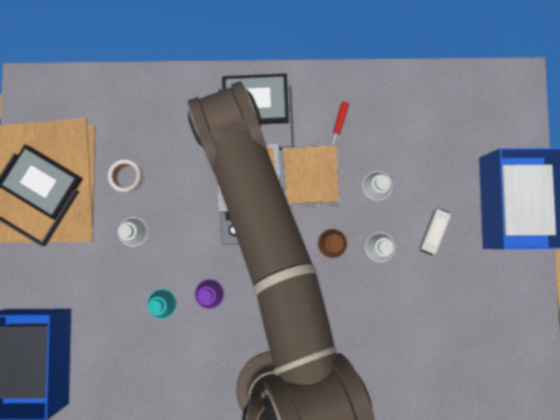

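```bash

python3 -m handwheel '[[[20,-8,0,0,0,0],[35,-13,0,0,0,0],[38,-14,0,0,0,0],[38,-14,10,0,0,0],[38,-14,20,0,0,0],[38,-14,25,0,0,0],[38,-14,25,0,0,0],[38,-14,25,0,0,0],[35,-13,20,0,0,0],[25,-8,10,0,0,0],[8,-3,0,0,0,0],[0,0,0,0,0,0]]]' 0 40
python3 -c "
from h import *
rel([.4705,.425,.08],2.5)"
```

```text
time: 29.07
eef_pos: [0.4775, 0.3929, 0.1512]
orientation: [-0.007, 0.692, 0.722, -0.014]
contact_force: [0.0, -0.3, -0.3]
width: 1.001
t 29.07 tcp [477.5 392.9 151.2] F [ 0.  -0.3 -0.3] w 1.001
[[-0.043  0.999 -0.029]
 [ 0.999  0.043 -0.012]
 [-0.011 -0.03  -0.999]]
shift tool mm [33.1 -3.5 71. ]
turn tool deg [-1.7  0.6 -0.1]
```

```bash

python3 -m handwheel '[[[15,-2,8,-0.9,0.3,0],[12,-2,15,-0.8,0.3,0],[6,0,20,0,0,0],[0,0,15,0,0,0],[0,0,8,0,0,0],[0,0,0,0,0,0]]]' 0 40
python3 -c "
from h import *
rel([.4705,.425,.063],2.5)"
```

```text
time: 29.57
eef_pos: [0.4756, 0.4185, 0.081]
orientation: [0.002, 0.694, 0.72, -0.002]
contact_force: [0.1, 0.7, 0.1]
width: 0.997
t 29.57 tcp [475.6 418.5  81. ] F [0.1 0.7 0.1] w 0.997
[[-0.037  0.999  0.001]
 [ 0.999  0.037 -0.006]
 [-0.006  0.001 -1.   ]]
shift tool mm [ 6.8 -4.9 18. ]
turn tool deg [ 0.1  0.3 -0.4]
```

```bash

python3 -m handwheel '[[[4,-3,5,0,0.3,-0.4],[2.5,-2,6,0,0,0],[0,0,5,0,0,0],[0,0,2,0,0,0],[0,0,0,0,0,0]]]' 0 40
python3 -c "
from h import *
rel([.4705,.425,.063],2.5)
d=capture('side'); crop(d,(240,320,350,420),'t20.png',5)"
```

```text
time: 29.98
eef_pos: [0.4734, 0.4225, 0.0637]
orientation: [0.001, 0.693, 0.721, 0.001]
contact_force: [0.2, -0.2, 0.3]
width: 0.999
t 29.98 tcp [473.4 422.5  63.7] F [ 0.2 -0.2  0.3] w 0.999
[[-0.04   0.999  0.004]
 [ 0.999  0.04   0.   ]
 [ 0.     0.004 -1.   ]]
shift tool mm [ 2.6 -2.8  0.6]
turn tool deg [ 0.2 -0.  -0.2]
```

View pics/t20.png

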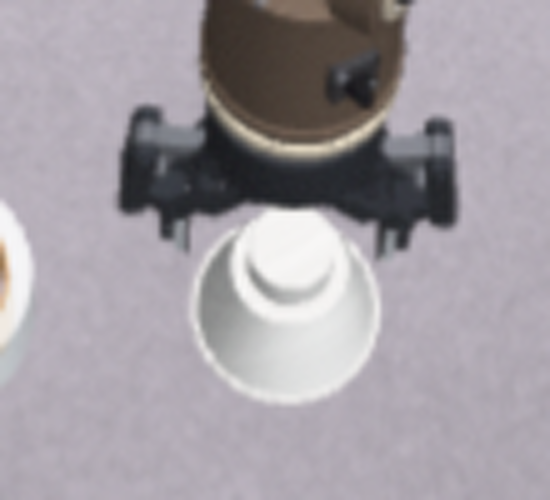

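```bash

python3 -m handwheel '[[[1,-2.5,0,0,0,0],[0,0,0,0,0,0],[0,0,0,0,0,0],[0,0,0,0,0,0],[0,0,0,0,0,0],[0,0,0,0,0,0],[0,0,0,0,0,0]]]' 1 40
python3 -m handwheel '[[[0,0,-10,0,0,0],[0,0,-30,0,0,0],[0,0,-40,0,0,0],[0,0,-40,0,0,0],[0,0,-40,0,0,0],[0,0,-38,0,0,0],[0,0,-20,0,0,0],[0,0,-5,0,0,0]]]' 1 40
python3 -c "
from h import *
rel([.627,.070,.275],2.5)"
```

```text
time: 30.62
eef_pos: [0.4713, 0.4242, 0.0655]
orientation: [0.002, 0.693, 0.721, 0.003]
contact_force: [0.1, -0.5, -0.9]
width: 0.443
time: 31.28
eef_pos: [0.4667, 0.4214, 0.2975]
orientation: [0.0, 0.692, 0.722, -0.003]
contact_force: [-0.1, -0.3, -1.3]
width: 0.442
t 31.28 tcp [466.7 421.4 297.5] F [-0.1 -0.3 -1.3] w 0.442
[[-0.043  0.999 -0.004]
 [ 0.999  0.043 -0.005]
 [-0.004 -0.004 -1.   ]]
shift tool mm [-357.8  145.3   23.6]
turn tool deg [-0.2  0.3 -0.1]
```

```bash

python3 -m handwheel '[[[-20,8,0,0,0,0],[-35,14,0,0,0,0],[-38,15,0,0,0,0],[-38,15,0,0,0,0],[-38,15,0,0,0,0],[-38,15,0,0,0,0],[-38,15,0,0,0,0],[-38,15,0,0,0,0],[-30,12,0,0,0,0],[-20,8,0,0,0,0],[0,0,0,0,0,0],[0,0,0,0,0,0]]]' 1 40
python3 -c "
from h import *
rel([.627,.070,.275],2.5)"
```

```text
time: 32.28
eef_pos: [0.6118, 0.0818, 0.2883]
orientation: [-0.005, 0.689, 0.724, -0.007]
contact_force: [-0.9, 0.9, -1.9]
width: 0.449
t 32.28 tcp [611.8  81.8 288.3] F [-0.9  0.9 -1.9] w 0.449
[[-0.05   0.999 -0.017]
 [ 0.999  0.05  -0.004]
 [-0.003 -0.017 -1.   ]]
shift tool mm [-12.5  14.8  13.1]
turn tool deg [-1.   0.2  0.4]
```

```bash

python3 -m handwheel '[[[-7,8,3,-0.5,0.1,0.2],[-5,7,3,-0.5,0.1,0.2],[0,0,2,0,0,0],[0,0,0,0,0,0],[0,0,0,0,0,0]]]' 1 40
python3 -c "
from h import *
rel([.627,.070,.1995],2.5)
d=capture('side'); np.savez('t21.npz',**d);crop(d,(210,140,330,290),'t21.png',4)"
```

```text
time: 32.7
eef_pos: [0.6268, 0.0727, 0.2767]
orientation: [-0.001, 0.69, 0.723, -0.0]
contact_force: [0.0, 0.2, -2.0]
width: 0.444
t 32.7 tcp [626.8  72.7 276.7] F [ 0.   0.2 -2. ] w 0.444
[[-0.047  0.999 -0.002]
 [ 0.999  0.047  0.001]
 [ 0.001 -0.002 -1.   ]]
shift tool mm [-2.8  0.2 77.2]
turn tool deg [-0.1 -0.1  0.2]
```

View pics/t21.png

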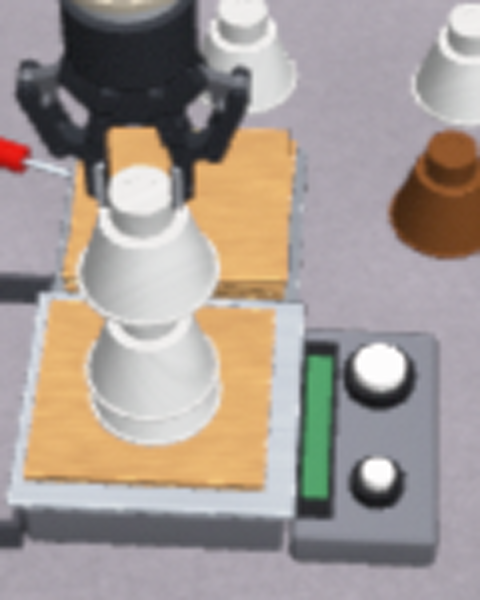

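```bash

python3 -c "
from h import *
d=dict(np.load('t21.npz'))
print(ray(d,[[210+148/4-.4,140+291/4-.4]],.184),ray(d,[[210+140/4-.4,140+188/4-.4]],.289))"
python3 -m handwheel '[[[-2.5,0,10,0,0,0],[0,0,12,0,0,0],[0,0,12,0,0,0],[0,0,10,0,0,0],[0,0,4,0,0,0],[0,0,0,0,0,0]]]' 1 40
```

```text
[[0.62804525 0.0654599  0.184     ]] [[0.62766834 0.07143985 0.289     ]]
time: 33.25
eef_pos: [0.6254, 0.0732, 0.2238]
orientation: [-0.002, 0.689, 0.725, -0.0]
contact_force: [-0.3, -0.5, -1.1]
width: 0.446
```

```bash

python3 -m handwheel '[[[-3.5,2,5,0,0,0],[0,0,5,0,0,0],[0,0,5,0,0,0],[0,0,3,0,0,0],[0,0,0,0,0,0]]]' 1 40
python3 -m handwheel '[[[0,0,1.5,0,0,0],[0,0,0,0,0,0],[0,0,0,0,0,0]]]' 1 40
python3 -m handwheel '[[[0,0,1.5,0,0,0],[0,0,0,0,0,0]]]' 1 40
python3 -m handwheel '[[[0,0,1,0,0,0],[0,0,0,0,0,0]]]' 1 40
python3 -m handwheel '[[[0,0,1,0,0,0],[0,0,0,0,0,0]]]' 1 40
```

```text
time: 33.67
eef_pos: [0.6281, 0.0694, 0.2042]
orientation: [-0.001, 0.689, 0.725, 0.0]
contact_force: [0.1, 1.3, -2.5]
width: 0.445
time: 33.92
eef_pos: [0.6284, 0.0695, 0.2029]
orientation: [-0.001, 0.689, 0.725, 0.0]
contact_force: [0.4, -0.1, -2.7]
width: 0.443
time: 34.08
eef_pos: [0.6286, 0.0696, 0.2018]
orientation: [-0.001, 0.689, 0.725, 0.001]
contact_force: [-0.3, -0.2, -3.4]
width: 0.446
time: 34.25
eef_pos: [0.6287, 0.0697, 0.201]
orientation: [-0.001, 0.689, 0.725, 0.001]
contact_force: [-0.2, 0.2, -2.1]
width: 0.446
time: 34.42
eef_pos: [0.6288, 0.0698, 0.2001]
orientation: [-0.001, 0.689, 0.725, 0.001]
contact_force: [0.3, 0.4, -2.3]
width: 0.448
```

```bash

python3 -m handwheel '[[[0,0,1.3,0,0,0],[0,0,0,0,0,0]]]' 1 40
python3 -m handwheel '[[[0,0,0,0,0,0],[0,0,0,0,0,0],[0,0,0,0,0,0],[0,0,0,0,0,0],[0,0,-5,0,0,0],[0,0,-25,0,0,0],[0,0,-35,0,0,0],[0,0,-35,0,0,0],[0,0,-20,0,0,0],[0,0,0,0,0,0]]]' 0 40
python3 -c "
from h import *
rel([.600,-.312,.25],2.5)
d=capture('side'); np.savez('t22.npz',**d);crop(d,(200,60,350,290),'t22.png',4)
c=capture('top');cv2.imwrite('pics/t22f.png',c['pixels'])"
```

```text
time: 34.58
eef_pos: [0.6293, 0.07, 0.1994]
orientation: [-0.0, 0.689, 0.725, 0.002]
contact_force: [0.2, 0.0, -0.7]
width: 0.445
time: 35.42
eef_pos: [0.6278, 0.0695, 0.3243]
orientation: [-0.002, 0.688, 0.725, 0.0]
contact_force: [0.8, -0.7, 0.8]
width: 0.999
t 35.42 tcp [627.8  69.5 324.3] F [ 0.8 -0.7  0.8] w 0.999
[[-0.052  0.999 -0.002]
 [ 0.999  0.052  0.003]
 [ 0.003 -0.002 -1.   ]]
shift tool mm [-379.8  -47.4   73.2]
turn tool deg [-0.1 -0.2  0.5]
```

View pics/t22.png

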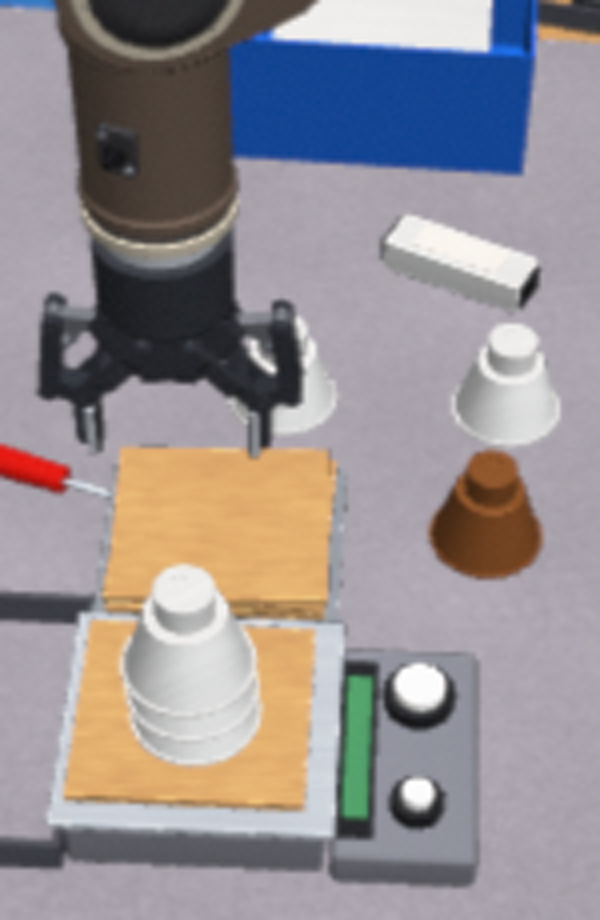

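View pics/t22f.png

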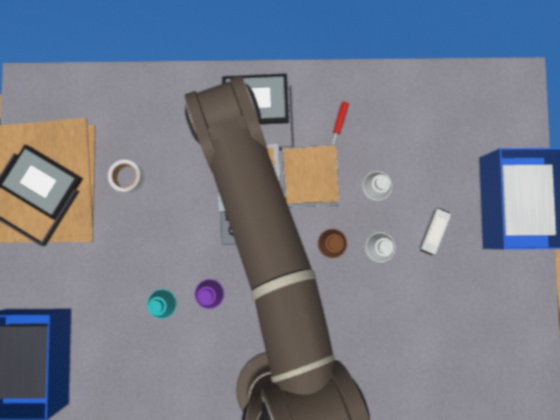

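```bash

python3 -c "
from h import *
d=dict(np.load('side0.npz'))
crop(d,(240,120,360,210),'d0.png',6)
rel([.417,-.319,.2],2.5)"
```

```text
t 35.52 tcp [626.8  69.2 320.6] F [-0.4 -0.2 -0.9] w 1.002
[[-0.052  0.999 -0.006]
 [ 0.999  0.052  0.002]
 [ 0.003 -0.006 -1.   ]]
shift tool mm [-377.1 -229.   121. ]
turn tool deg [-0.4 -0.2  0.5]
```

View pics/d0.png

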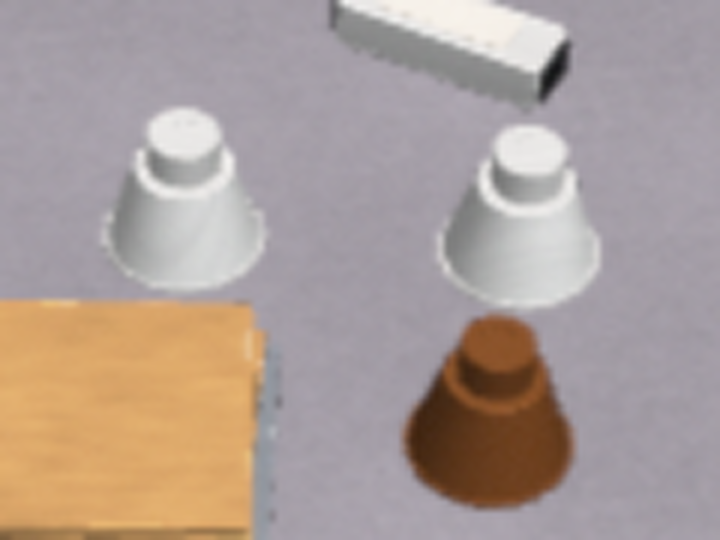

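```bash

python3 -c "
from h import *
d=dict(np.load('side0.npz'))
print(ray(d,[[240+183/6-.4,120+133/6-.4],[240+531/6-.4,120+150/6-.4]],.078))"
python3 -m handwheel '[[[-20,-12,0,0,0,0],[-35,-21,0,0,0,0],[-35,-21,0,0,0,0],[-35,-21,10,0,0,0],[-35,-21,20,0,0,0],[-35,-21,25,0,0,0],[-35,-21,25,0,0,0],[-35,-21,25,0,0,0],[-35,-21,20,0,0,0],[-30,-20,15,0,0,0],[-15,-10,0,0,0,0],[0,0,0,0,0,0]]]' 0 40
python3 -c "
from h import *
rel([.4175,-.319,.08],2.5)"
```

```text
[[ 0.60493131 -0.32046778  0.078     ]
 [ 0.41766812 -0.32489592  0.078     ]]
time: 36.52
eef_pos: [0.4307, -0.2651, 0.1763]
orientation: [-0.016, 0.686, 0.727, -0.006]
contact_force: [-0.4, 0.2, -0.1]
width: 1.002
t 36.52 tcp [ 430.7 -265.1  176.3] F [-0.4  0.2 -0.1] w 1.002
[[-0.057  0.998 -0.031]
 [ 0.998  0.058  0.014]
 [ 0.015 -0.03  -0.999]]
shift tool mm [-54.5 -13.4  96. ]
turn tool deg [-1.7 -0.9  0.8]
```

```bash

python3 -m handwheel '[[[-20,-7,5,-0.9,-0.5,0.4],[-20,-6,15,-0.8,-0.4,0.4],[-10,0,20,0,0,0],[-5,0,20,0,0,0],[0,0,15,0,0,0],[0,0,10,0,0,0],[0,0,0,0,0,0]]]' 0 40
python3 -c "
from h import *
rel([.417,-.3225,.063],2.5)"
```

```text
time: 37.1
eef_pos: [0.4157, -0.3183, 0.0816]
orientation: [-0.004, 0.692, 0.722, 0.0]
contact_force: [-0.2, 0.9, -1.1]
width: 0.997
t 37.1 tcp [ 415.7 -318.3   81.6] F [-0.2  0.9 -1.1] w 0.997
[[-0.042  0.999 -0.006]
 [ 0.999  0.042  0.006]
 [ 0.006 -0.006 -1.   ]]
shift tool mm [-4.4  1.2 18.5]
turn tool deg [-0.3 -0.4 -0.1]
```

```bash

python3 -m handwheel '[[[-4,1,6,-0.3,-0.3,0],[0,0,6,0,0,0],[0,0,5,0,0,0],[0,0,1,0,0,0],[0,0,0,0,0,0]]]' 0 40
python3 -c "
from h import *
rel([.417,-.3225,.063],2.5)
d=capture('side'); crop(d,(270,80,390,210),'t23.png',5)"
```

```text
time: 37.52
eef_pos: [0.4186, -0.3204, 0.0627]
orientation: [-0.0, 0.691, 0.723, 0.001]
contact_force: [-0.3, -0.5, -0.4]
width: 0.998
t 37.52 tcp [ 418.6 -320.4   62.7] F [-0.3 -0.5 -0.4] w 0.998
[[-0.045  0.999  0.001]
 [ 0.999  0.045  0.001]
 [ 0.001  0.001 -1.   ]]
shift tool mm [-2.  -1.7 -0.3]
turn tool deg [ 0.  -0.1  0.1]
```

View pics/t23.png

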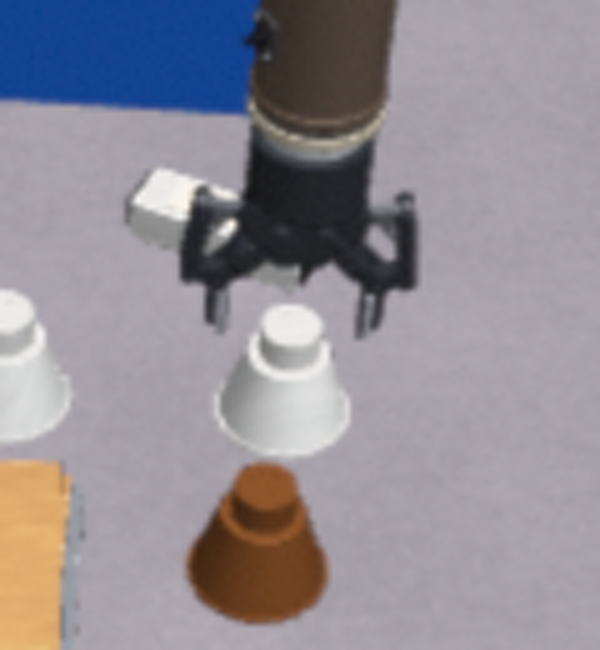

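```bash

python3 -m handwheel '[[[-2.5,-1,0,0,0,0],[0,0,0,0,0,0],[0,0,0,0,0,0],[0,0,0,0,0,0],[0,0,0,0,0,0],[0,0,0,0,0,0],[0,0,0,0,0,0]]]' 1 40
python3 -m handwheel '[[[0,0,-10,0,0,0],[0,0,-30,0,0,0],[0,0,-40,0,0,0],[0,0,-40,0,0,0],[0,0,-40,0,0,0],[0,0,-40,0,0,0],[0,0,-35,0,0,0],[0,0,-15,0,0,0],[0,0,-5,0,0,0]]]' 1 40
python3 -c "
from h import *
rel([.6275,.070,.305],2.5)"
```

```text
time: 38.15
eef_pos: [0.4186, -0.3239, 0.0648]
orientation: [0.001, 0.691, 0.723, 0.001]
contact_force: [-0.1, 0.5, -0.9]
width: 0.448
time: 38.9
eef_pos: [0.4143, -0.3203, 0.333]
orientation: [-0.003, 0.69, 0.724, 0.001]
contact_force: [0.6, -1.2, -1.7]
width: 0.447
t 38.9 tcp [ 414.3 -320.3  333. ] F [ 0.6 -1.2 -1.7] w 0.447
[[-0.048  0.999 -0.004]
 [ 0.999  0.048  0.006]
 [ 0.006 -0.003 -1.   ]]
shift tool mm [379.5 231.7  29.6]
turn tool deg [-0.2 -0.4  0.2]
```

```bash

python3 -m handwheel '[[[20,12,0,0,0,0],[30,18,0,0,0,0],[35,21,0,0,0,0],[35,21,0,0,0,0],[35,21,0,0,0,0],[35,21,0,0,0,0],[35,21,0,0,0,0],[35,21,0,0,0,0],[35,21,0,0,0,0],[30,18,0,0,0,0],[15,10,0,0,0,0],[0,0,0,0,0,0]]]' 1 40
python3 -c "
from h import *
rel([.6275,.070,.305],2.5)"
```

```text
time: 39.9
eef_pos: [0.6032, 0.0395, 0.3257]
orientation: [-0.008, 0.694, 0.72, -0.004]
contact_force: [-0.9, 0.8, -2.9]
width: 0.45
t 39.9 tcp [603.2  39.5 325.7] F [-0.9  0.8 -2.9] w 0.45
[[-0.038  0.999 -0.017]
 [ 0.999  0.038  0.005]
 [ 0.006 -0.017 -1.   ]]
shift tool mm [29.4 25.8 20.4]
turn tool deg [-1.  -0.3 -0.3]
```

```bash

python3 -m handwheel '[[[10,10,4,-0.5,-0.2,-0.2],[10,8,5,-0.5,-0.2,-0.2],[6,6,4,0,0,0],[0,0,2,0,0,0],[0,0,0,0,0,0],[0,0,0,0,0,0]]]' 1 40
python3 -c "
from h import *
rel([.6275,.070,.2268],2.5)
d=capture('side'); np.savez('t24.npz',**d);crop(d,(200,120,320,290),'t24.png',4)"
```

```text
time: 40.4
eef_pos: [0.6242, 0.0669, 0.3044]
orientation: [-0.002, 0.69, 0.724, -0.004]
contact_force: [0.6, 0.0, -2.3]
width: 0.445
t 40.4 tcp [624.2  66.9 304.4] F [ 0.6  0.  -2.3] w 0.445
[[-0.047  0.999 -0.008]
 [ 0.999  0.047 -0.003]
 [-0.003 -0.008 -1.   ]]
shift tool mm [ 3.2  4.1 77.5]
turn tool deg [-0.5  0.2  0.2]
```

View pics/t24.png

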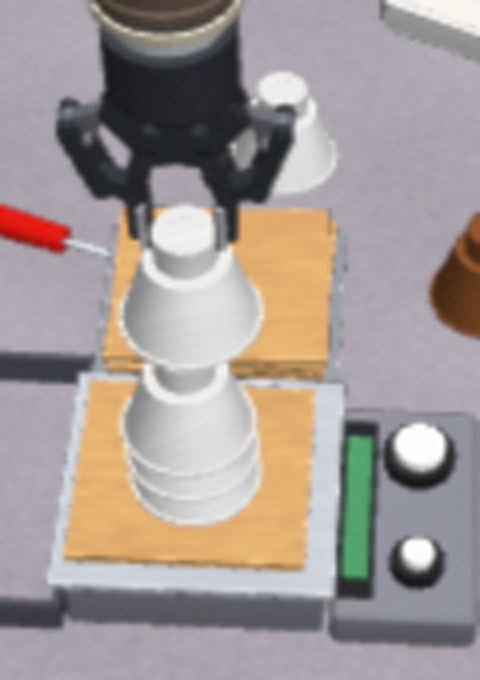

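```bash

python3 -c "
from h import *
d=dict(np.load('t24.npz'))
print(ray(d,[[200+184/4-.4,60+588/4-.4]],.212),ray(d,[[200+184/4-.4,120+230/4-.4]],.3176))"
python3 -m handwheel '[[[2,3,8,-0.5,0.2,0.2],[0,0,10,0,0,0],[0,0,10,0,0,0],[0,0,6,0,0,0],[0,0,3,0,0,0],[0,0,0,0,0,0]]]' 1 40
```

```text
[[0.62886025 0.06972757 0.212     ]] [[0.62457733 0.06677835 0.3176    ]]
time: 40.95
eef_pos: [0.6266, 0.0638, 0.266]
orientation: [0.001, 0.694, 0.72, -0.0]
contact_force: [0.9, 0.2, -2.5]
width: 0.451
```

```bash

python3 -m handwheel '[[[5,2,2,0,0,0],[1,0,5,0,0,0],[0,0,8,0,0,0],[0,0,6,0,0,0],[0,0,3,0,0,0],[0,0,0,0,0,0]]]' 1 40
python3 -c "
from h import *
rel([.6285,.0695,.2268],2.5)"
```

```text
time: 41.45
eef_pos: [0.6288, 0.0709, 0.24]
orientation: [0.001, 0.693, 0.72, -0.0]
contact_force: [-0.6, 0.5, -1.4]
width: 0.443
t 41.45 tcp [628.8  70.9 240. ] F [-0.6  0.5 -1.4] w 0.443
[[-0.038  0.999  0.002]
 [ 0.999  0.038 -0.002]
 [-0.002  0.002 -1.   ]]
shift tool mm [-1.3 -0.4 13.2]
turn tool deg [ 0.1  0.1 -0.3]
```

```bash

python3 -m handwheel '[[[-1,0,4,0,0,0],[0,0,4,0,0,0],[0,0,2,0,0,0],[0,0,0,0,0,0]]]' 1 40
python3 -m handwheel '[[[0,0,1.5,0,0,0],[0,0,0,0,0,0]]]' 1 40
python3 -m handwheel '[[[0,0,1.2,0,0,0],[0,0,0,0,0,0]]]' 1 40
python3 -m handwheel '[[[0,0,1.2,0,0,0],[0,0,0,0,0,0]]]' 1 40
```

```text
time: 41.78
eef_pos: [0.6289, 0.0696, 0.2288]
orientation: [0.001, 0.693, 0.72, -0.0]
contact_force: [-1.1, -0.8, -1.7]
width: 0.445
time: 41.95
eef_pos: [0.629, 0.0695, 0.2273]
orientation: [0.001, 0.694, 0.72, -0.0]
contact_force: [-1.0, 0.1, -1.5]
width: 0.446
time: 42.12
eef_pos: [0.6295, 0.0696, 0.2268]
orientation: [0.002, 0.694, 0.72, 0.001]
contact_force: [0.7, 0.0, -1.8]
width: 0.446
time: 42.28
eef_pos: [0.63, 0.0698, 0.2268]
orientation: [0.002, 0.694, 0.72, 0.001]
contact_force: [0.3, -0.2, -2.6]
width: 0.447
```

```bash

python3 -m handwheel '[[[0,0,0,0,0,0],[0,0,0,0,0,0],[0,0,0,0,0,0],[0,0,0,0,0,0],[0,0,-5,0,0,0],[0,0,-25,0,0,0],[0,0,-35,0,0,0],[0,0,-25,0,0,0],[0,0,-10,0,0,0],[0,0,0,0,0,0]]]' 0 40
python3 -c "
from h import *
rel([.6035,-.318,.2],2.5)
d=capture('side'); np.savez('t25.npz',**d);crop(d,(200,120,320,290),'t25.png',4)
c=capture('top');cv2.imwrite('pics/t25f.png',c['pixels'])"
```

```text
time: 43.12
eef_pos: [0.6286, 0.0699, 0.3303]
orientation: [0.001, 0.693, 0.721, 0.0]
contact_force: [0.8, 0.5, -0.3]
width: 1.0
t 43.12 tcp [628.6  69.9 330.3] F [ 0.8  0.5 -0.3] w 1.0
[[-0.038  0.999  0.002]
 [ 0.999  0.038 -0.001]
 [-0.001  0.002 -1.   ]]
shift tool mm [-386.5  -40.2  130.8]
turn tool deg [ 0.1  0.1 -0.3]
```

View pics/t25.png

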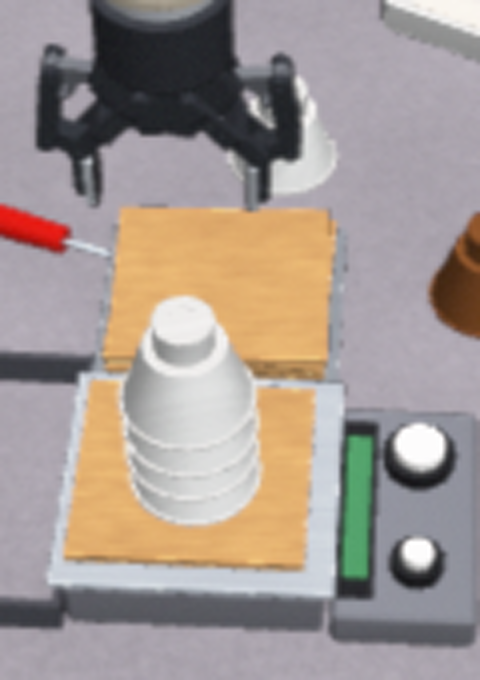

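View pics/t25f.png

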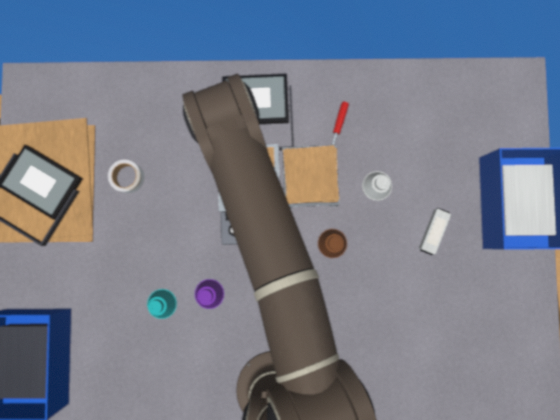

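```bash

python3 -m handwheel '[[[-20,-2,0,0,0,0],[-35,-4,0,0,0,0],[-38,-4,0,0,0,0],[-38,-4,5,0,0,0],[-38,-4,15,0,0,0],[-38,-4,25,0,0,0],[-38,-4,30,0,0,0],[-38,-4,30,0,0,0],[-38,-4,25,0,0,0],[-30,-3,15,0,0,0],[-15,-2,0,0,0,0],[0,0,0,0,0,0]]]' 0 40
python3 -c "
from h import *
rel([.6035,-.318,.08],2.5)"
```

```text
time: 44.22
eef_pos: [0.5926, -0.2816, 0.1709]
orientation: [-0.014, 0.69, 0.724, -0.008]
contact_force: [-0.3, -0.7, 0.6]
width: 1.0
t 44.22 tcp [ 592.6 -281.6  170.9] F [-0.3 -0.7  0.6] w 1.0
[[-0.048  0.998 -0.031]
 [ 0.999  0.048  0.007]
 [ 0.009 -0.03  -1.   ]]
shift tool mm [-37.7  11.9  90.3]
turn tool deg [-1.7 -0.5  0.3]
```

```bash

python3 -m handwheel '[[[-15,5,5,-0.9,-0.3,0.2],[-13,5,15,-0.8,-0.2,0.1],[-7,0,20,0,0,0],[0,0,20,0,0,0],[0,0,12,0,0,0],[0,0,6,0,0,0],[0,0,0,0,0,0]]]' 0 40
python3 -c "
from h import *
rel([.6035,-.318,.063],2.5)"
```

```text
time: 44.8
eef_pos: [0.6107, -0.3111, 0.0918]
orientation: [0.004, 0.689, 0.725, 0.004]
contact_force: [-0.3, -0.0, 0.1]
width: 0.999
t 44.8 tcp [ 610.7 -311.1   91.8] F [-0.3 -0.   0.1] w 0.999
[[-0.05   0.999  0.011]
 [ 0.999  0.05   0.001]
 [ 0.001  0.011 -1.   ]]
shift tool mm [-6.5 -7.9 28.8]
turn tool deg [ 0.6 -0.   0.4]
```

```bash

python3 -m handwheel '[[[-4,-5,5,0.3,0,0.2],[-3,-3,8,0.2,0,0.2],[0,0,8,0,0,0],[0,0,5,0,0,0],[0,0,2,0,0,0],[0,0,0,0,0,0]]]' 0 40
python3 -c "
from h import *
rel([.6035,-.318,.063],2.5)
d=capture('side'); crop(d,(210,80,330,210),'t26.png',5)"
```

```text
time: 45.3
eef_pos: [0.6054, -0.3176, 0.0651]
orientation: [0.003, 0.691, 0.723, 0.002]
contact_force: [0.3, 0.2, -0.8]
width: 0.996
t 45.3 tcp [ 605.4 -317.6   65.1] F [ 0.3  0.2 -0.8] w 0.996
[[-0.045  0.999  0.007]
 [ 0.999  0.045 -0.001]
 [-0.001  0.007 -1.   ]]
shift tool mm [-0.3 -2.   2. ]
turn tool deg [0.4 0.1 0.1]
```

View pics/t26.png

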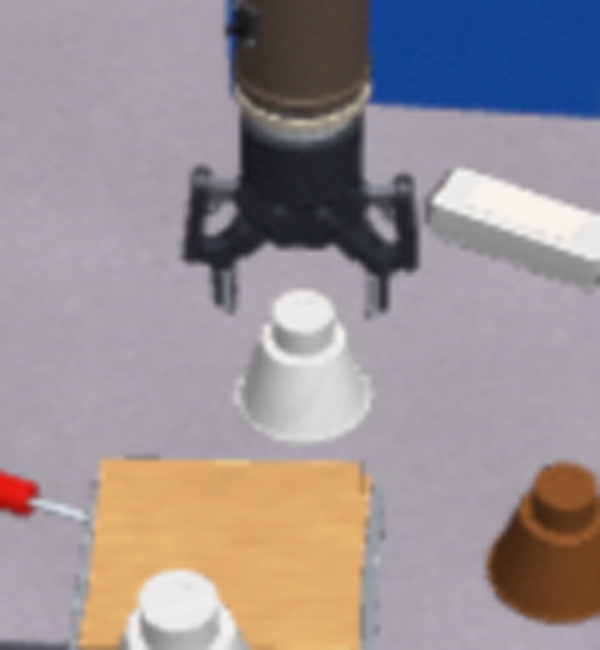

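Fingers straddle the last collar (tips at crop (228,312) and (375,315), collar top at (303,312)). I grip it and lift.

```bash

python3 -m handwheel '[[[-0.5,-1,2,0.3,0,0],[0,0,0,0,0,0],[0,0,0,0,0,0],[0,0,0,0,0,0],[0,0,0,0,0,0],[0,0,0,0,0,0],[0,0,0,0,0,0]]]' 1 40
python3 -m handwheel '[[[0,0,-10,0,0,0],[0,0,-30,0,0,0],[0,0,-40,0,0,0],[0,0,-40,0,0,0],[0,0,-40,0,0,0],[0,0,-40,0,0,0],[0,0,-40,0,0,0],[0,0,-30,0,0,0],[0,0,-10,0,0,0],[0,0,0,0,0,0]]]' 1 40
python3 -c "
from h import *
rel([.629,.070,.34],2.5)"
```

```text
time: 45.93
eef_pos: [0.6054, -0.3184, 0.0644]
orientation: [0.002, 0.691, 0.723, 0.0]
contact_force: [-0.6, 0.0, -1.7]
width: 0.45
time: 46.77
eef_pos: [0.6009, -0.3157, 0.3594]
orientation: [-0.002, 0.69, 0.724, -0.0]
contact_force: [0.3, 0.1, -1.9]
width: 0.447
t 46.77 tcp [ 600.9 -315.7  359.4] F [ 0.3  0.1 -1.9] w 0.447
[[-0.048  0.999 -0.004]
 [ 0.999  0.048  0.003]
 [ 0.003 -0.004 -1.   ]]
shift tool mm [383.8  46.5  20.5]
turn tool deg [-0.2 -0.2  0.2]
```

```bash

python3 -m handwheel '[[[20,3,0,0,0,0],[30,4,0,0,0,0],[35,5,0,0,0,0],[35,5,0,0,0,0],[35,5,0,0,0,0],[35,5,0,0,0,0],[35,5,0,0,0,0],[35,5,0,0,0,0],[35,5,0,0,0,0],[30,4,0,0,0,0],[20,2,0,0,0,0],[0,0,0,0,0,0]]]' 1 40
python3 -c "
from h import *
rel([.629,.070,.335],2.5)"
```

```text
time: 47.77
eef_pos: [0.6263, 0.0431, 0.3481]
orientation: [-0.008, 0.692, 0.722, -0.007]
contact_force: [-0.6, 0.4, -2.6]
width: 0.451
t 47.77 tcp [626.3  43.1 348.1] F [-0.6  0.4 -2.6] w 0.451
[[-0.042  0.999 -0.021]
 [ 0.999  0.042  0.002]
 [ 0.003 -0.021 -1.   ]]
shift tool mm [26.8  4.1 13.1]
turn tool deg [-1.2 -0.2 -0.1]
```

```bash

python3 -m handwheel '[[[9,1,2,-0.6,-0.1,0],[8,1,4,-0.6,-0.1,0],[5,0,4,0,0,0],[0,0,0,0,0,0],[0,0,0,0,0,0],[0,0,0,0,0,0]]]' 1 40
python3 -c "
from h import *
rel([.629,.070,.2544],2.5)
d=capture('side'); np.savez('t27.npz',**d);crop(d,(200,120,320,290),'t27.png',4)"
```

```text
time: 48.27
eef_pos: [0.6254, 0.0651, 0.3333]
orientation: [-0.0, 0.692, 0.722, -0.003]
contact_force: [-0.3, 0.8, -1.9]
width: 0.45
t 48.27 tcp [625.4  65.1 333.3] F [-0.3  0.8 -1.9] w 0.45
[[-0.041  0.999 -0.004]
 [ 0.999  0.041 -0.003]
 [-0.003 -0.004 -1.   ]]
shift tool mm [ 5.   4.2 78.9]
turn tool deg [-0.2  0.2 -0.1]
```

View pics/t27.png

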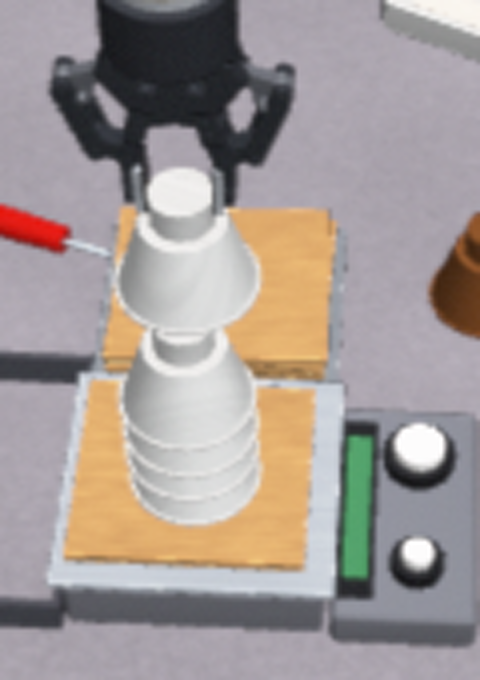

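```bash

python3 -c "
from h import *
d=dict(np.load('t27.npz'))
print(ray(d,[[200+182/4-.4,120+320/4-.4]],.240),ray(d,[[200+180/4-.4,120+193/4-.4]],.3469))"
python3 -m handwheel '[[[3,3,6,0,0.2,0],[2,1,6,0,0,0],[0,0,3,0,0,0],[0,0,0,0,0,0],[0,0,0,0,0,0]]]' 1 40
```

```text
[[0.62877265 0.07053676 0.24      ]] [[0.62584252 0.06506346 0.3469    ]]
time: 48.73
eef_pos: [0.6303, 0.0675, 0.3167]
orientation: [-0.001, 0.694, 0.72, -0.001]
contact_force: [0.4, -0.2, -2.2]
width: 0.444
```

```bash

python3 -m handwheel '[[[3,-1,5,0,0,0],[0,0,8,0,0,0],[0,0,8,0,0,0],[0,0,5,0,0,0],[0,0,0,0,0,0]]]' 1 40
python3 -c "
from h import *
rel([.629,.070,.2544],2.5)"
```

```text
time: 49.15
eef_pos: [0.6288, 0.0708, 0.2878]
orientation: [-0.001, 0.694, 0.72, -0.002]
contact_force: [0.2, -0.2, -1.2]
width: 0.447
t 49.15 tcp [628.8  70.8 287.8] F [ 0.2 -0.2 -1.2] w 0.447
[[-0.037  0.999 -0.004]
 [ 0.999  0.037 -0.001]
 [-0.    -0.004 -1.   ]]
shift tool mm [-0.8  0.3 33.4]
turn tool deg [-0.2  0.  -0.4]
```

```bash

python3 -m handwheel '[[[-0.5,0.3,6,-0.2,0,-0.3],[0,0,7,0,0,0],[0,0,7,0,0,0],[0,0,5,0,0,0],[0,0,2,0,0,0],[0,0,0,0,0,0]]]' 1 40
python3 -c "
from h import *
rel([.629,.070,.2544],2.5)"
python3 -m handwheel '[[[0,0,2,0,0,0],[0,0,0,0,0,0]]]' 1 40
python3 -m handwheel '[[[0,0,1.5,0,0,0],[0,0,0,0,0,0]]]' 1 40
```

```text
time: 49.65
eef_pos: [0.6288, 0.07, 0.2571]
orientation: [-0.0, 0.692, 0.722, -0.001]
contact_force: [-0.6, 0.8, -1.3]
width: 0.448
t 49.65 tcp [628.8  70.  257.1] F [-0.6  0.8 -1.3] w 0.448
[[-0.042  0.999 -0.001]
 [ 0.999  0.042 -0.001]
 [-0.    -0.001 -1.   ]]
shift tool mm [-0.   0.2  2.7]
turn tool deg [-0.1  0.  -0.1]
time: 49.82
eef_pos: [0.6289, 0.07, 0.2549]
orientation: [-0.0, 0.692, 0.722, -0.001]
contact_force: [0.2, 0.2, -2.0]
width: 0.452
time: 49.98
eef_pos: [0.6296, 0.0702, 0.2544]
orientation: [0.0, 0.692, 0.722, 0.0]
contact_force: [-0.1, 0.5, -1.7]
width: 0.451
```

Seated at the computed height (254.4 mm). I release it, go up and clear.

```bash

python3 -m handwheel '[[[0,0,0,0,0,0],[0,0,0,0,0,0],[0,0,0,0,0,0],[0,0,0,0,0,0],[0,0,-5,0,0,0],[0,0,-25,0,0,0],[0,0,-30,0,0,0],[0,0,-30,0,0,0],[0,0,-15,0,0,0],[0,0,0,0,0,0]]]' 0 40
python3 -c "
from h import *
rel([.4735,-.050,.34],2.5)
d=capture('side'); np.savez('t28.npz',**d);crop(d,(200,120,320,290),'t28.png',4)"
```

```text
time: 50.82
eef_pos: [0.6288, 0.0703, 0.3653]
orientation: [-0.0, 0.692, 0.722, 0.0]
contact_force: [0.2, 0.6, 0.6]
width: 1.001
t 50.82 tcp [628.8  70.3 365.3] F [0.2 0.6 0.6] w 1.001
[[-0.043  0.999 -0.   ]
 [ 0.999  0.043  0.   ]
 [ 0.    -0.    -1.   ]]
shift tool mm [-113.5 -160.2   25.3]
turn tool deg [-0.  -0.  -0.1]
```

View pics/t28.png

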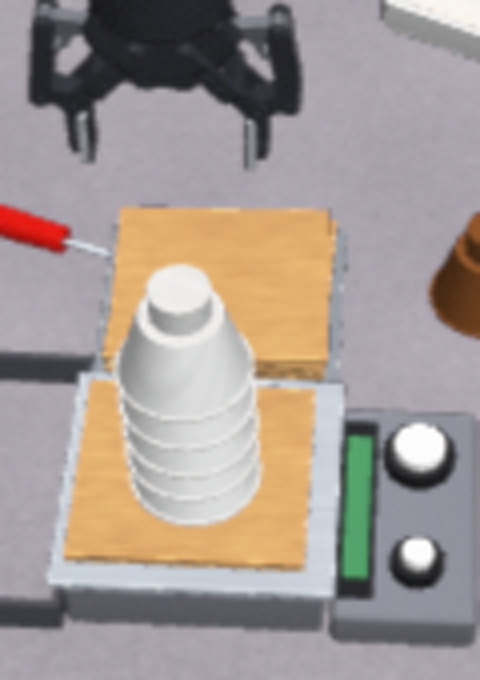

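```bash

python3 -c "
from h import *
d=dict(np.load('t28.npz'))
f=lambda u,v:[200+u/4-.4,120+v/4-.4]
print(ray(d,[f(180,289)],.268))
# rims: left/right silhouette -> x,  y from collar
for i,(l,r,v) in enumerate([(131,261,470),(127,260,443),(125,258,417),(122,256,392),(119,254,366)]):
    z=.078+.028*i; print(z,ray(d,[f((l+r)/2,v)],z).round(4), ray(d,[f(l,v)],z)[0,0]-ray(d,[f(r,v)],z)[0,0])
"
python3 -m handwheel '[[[-12,-16,0,0,0,0],[-20,-30,0,0,0,0],[-20,-35,0,0,0,0],[-15,-35,0,0,0,0],[-10,-30,0,0,0,0],[0,-15,20,0,0,0],[0,0,30,0,0,0],[0,0,35,0,0,0],[0,0,35,0,0,0],[0,0,25,0,0,0],[0,0,0,0,0,0]]]' 1 40
python3 -c "
from h import *
rel([.4737,.0212,.085],2.5)"
```

```text
[[0.62884792 0.06973252 0.268     ]]
0.078 [[0.627  0.0661 0.078 ]] 0.08862058370801662
0.106 [[0.6278 0.0643 0.106 ]] 0.0893089452263508
0.134 [[0.628  0.0639 0.134 ]] 0.08788810541994618
0.162 [[0.6284 0.0652 0.162 ]] 0.08705039504238232
0.19 [[0.6287 0.0663 0.19  ]] 0.08619447022724736
time: 51.78
eef_pos: [0.4556, -0.0193, 0.2021]
orientation: [-0.004, 0.693, 0.72, -0.004]
contact_force: [-0.9, 0.4, -0.2]
width: -0.001
t 51.78 tcp [455.6 -19.3 202.1] F [-0.9  0.4 -0.2] w -0.001
[[-0.038  0.999 -0.011]
 [ 0.999  0.038 -0.001]
 [-0.    -0.011 -1.   ]]
shift tool mm [ 39.8  20.9 116.8]
turn tool deg [-0.6  0.  -0.3]
```

```bash

python3 -m handwheel '[[[15,8,20,-0.3,0,-0.2],[15,8,25,-0.3,0,-0.1],[6,4,25,0,0,0],[0,0,20,0,0,0],[0,0,15,0,0,0],[0,0,5,0,0,0],[0,0,0,0,0,0]]]' 1 40
python3 -c "
from h import *
rel([.4737,.0212,.07],2.5)
d=capture('side'); crop(d,(200,120,350,290),'t29.png',4)"
```

```text
time: 52.37
eef_pos: [0.4744, 0.0184, 0.0895]
orientation: [-0.001, 0.692, 0.722, -0.001]
contact_force: [-0.9, 0.0, 0.6]
width: -0.002
t 52.37 tcp [474.4  18.4  89.5] F [-0.9  0.   0.6] w -0.002
[[-0.042  0.999 -0.002]
 [ 0.999  0.042 -0.   ]
 [-0.    -0.002 -1.   ]]
shift tool mm [ 2.9 -0.5 19.5]
turn tool deg [-0.1  0.  -0.1]
```

View pics/t29.png

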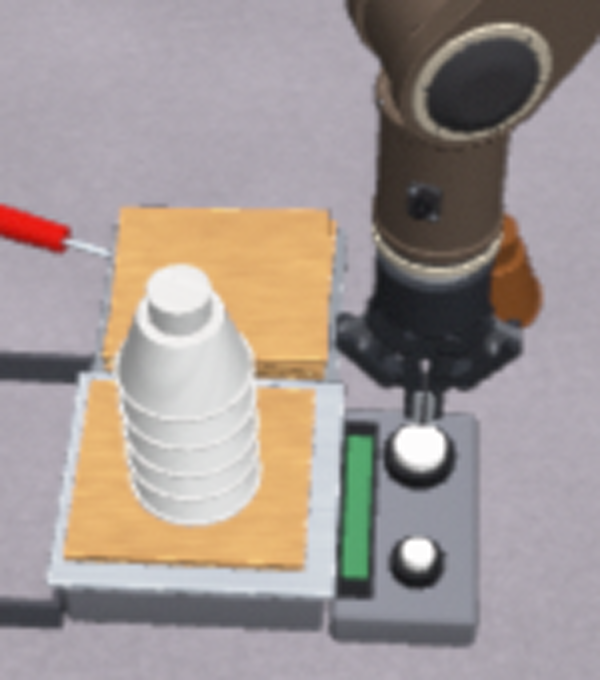

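```bash

python3 -m handwheel '[[[2.5,-0.5,8,0,0,0],[0,0,6,0,0,0],[0,0,4,0,0,0],[0,0,0,0,0,0]]]' 1 40
python3 -m handwheel '[[[0,0,4,0,0,0],[0,0,3,0,0,0],[0,0,1,0,0,0]]]' 1 40
```

```text
time: 52.75
eef_pos: [0.4765, 0.0205, 0.0741]
orientation: [0.002, 0.693, 0.721, 0.001]
contact_force: [0.8, -0.2, -0.2]
width: 0.002
time: 53.0
eef_pos: [0.4772, 0.0202, 0.0663]
orientation: [0.003, 0.693, 0.721, 0.002]
contact_force: [0.2, -0.9, -0.1]
width: 0.002
```

```bash

python3 -m handwheel '[[[0.5,-2,2,0,0,0],[0,0,2,0,0,0],[0,0,1,0,0,0]]]' 1 40
python3 -m handwheel '[[[0,0,2,0,0,0],[0,0,1,0,0,0]]]' 1 40
python3 -m handwheel '[[[0,0,1.5,0,0,0],[0,0,1,0,0,0]]]' 1 40
```

```text
time: 53.25
eef_pos: [0.4757, 0.0207, 0.0613]
orientation: [0.003, 0.693, 0.721, 0.002]
contact_force: [-0.1, -0.4, 2.8]
width: -0.002
time: 53.42
eef_pos: [0.4759, 0.0207, 0.0596]
orientation: [0.004, 0.693, 0.721, 0.002]
contact_force: [-8.2, -1.2, 27.6]
width: -0.001
time: 53.58
eef_pos: [0.4758, 0.0206, 0.0598]
orientation: [0.005, 0.693, 0.721, 0.001]
contact_force: [-5.9, -0.8, 16.6]
width: 0.0
```

The print button is at its stop (59.7 mm with force rising to 27 N, the same height as the tare button's stop). I raise the tool and move clear.

```bash

python3 -m handwheel '[[[0,0,-5,0,0,0],[0,0,-10,0,0,0],[0,0,-25,0,0,0],[0,0,-35,0,0,0],[-15,-5,-30,0,0,0],[-30,-10,-20,0,0,0],[-35,-10,0,0,0,0],[-35,-10,0,0,0,0],[-35,-5,0,0,0,0],[-35,-5,0,0,0,0],[-20,0,0,0,0,0],[0,0,0,0,0,0]]]' 1 40
python3 -m handwheel '[[[0,0,0,0,0,0],[0,0,0,0,0,0],[0,0,0,0,0,0],[0,0,0,0,0,0]]]' 1 40
python3 -c "
from h import *
d=capture('side'); np.savez('t30s.npz',**d);crop(d,(200,120,350,290),'t30.png',4)
c=capture('top');np.savez('t30.npz',**c);crop(c,(210,100,350,250),'t30t.png',5);cv2.imwrite('pics/t30f.png',c['pixels'])"
```

```text
time: 54.58
eef_pos: [0.4373, -0.1909, 0.1968]
orientation: [0.007, 0.689, 0.724, 0.003]
contact_force: [0.7, 0.0, 0.2]
width: -0.001
time: 54.92
eef_pos: [0.4369, -0.1893, 0.197]
orientation: [0.006, 0.69, 0.724, 0.003]
contact_force: [-0.7, -0.4, -0.3]
width: -0.0
```

View pics/t30.png

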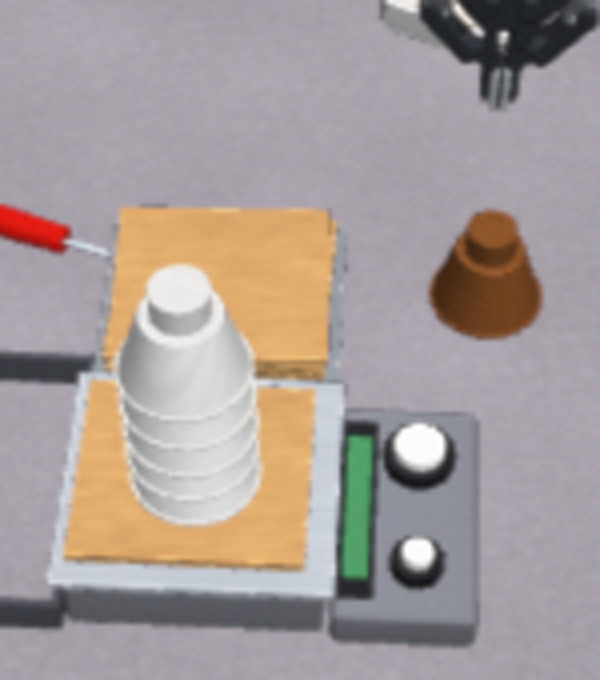

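View pics/t30t.png

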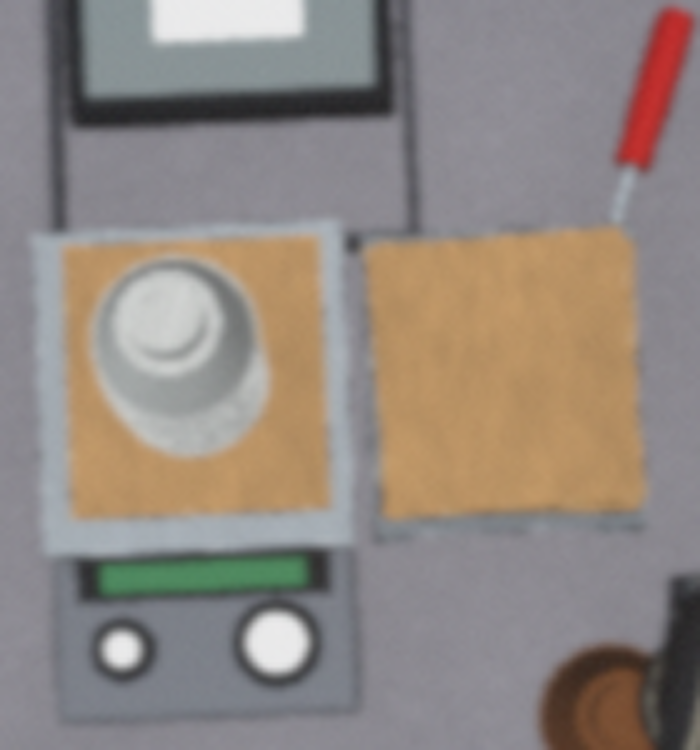

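View pics/t30f.png

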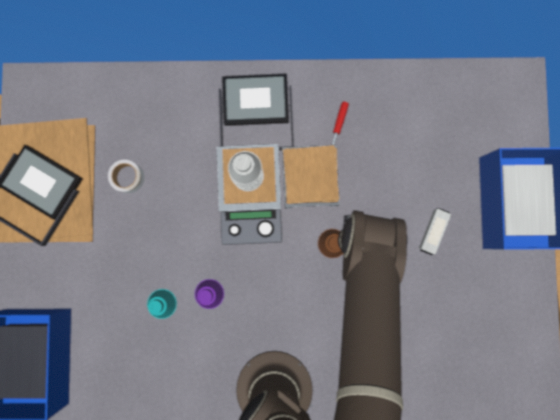

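```bash

python3 -c "
from h import *
c=dict(np.load('t30.npz'))
print(ray(c,[[210+163/5-.4,100+313/5-.4]],.268), ray(c,[[210+176/5-.4,100+338/5-.4]],.190))
from workcell import finish_job
print(finish_job())"
```

```text
[[0.62902045 0.07095372 0.268     ]] [[0.63038735 0.07039525 0.19      ]]
the job is handed in; nothing more can be done
None
```

The pack is made up and the job was handed in at about 55 s of the 210 s allowed; no verdict came back.

**What I did**
- I pushed the top pad off the pile with the open fingers against its far edge, until it lay on the platform.
- I pressed the tare button to its stop and let it up.
- I nested all five white reflectors on the pad, mouth down, in one stack.
- I pressed the print button to its stop and let it up, then moved the arm clear.

**Last checks**
- **Pad:** measured after the push, it lies about 6 mm (x) and -2.5 mm (y) from the platform centre and square within about a degree. Both cameras agree. In the last pictures it looked unmoved.
- **Stack:** in the side view the five rims line up within about 2 mm along x. The top collar measures (629, 70) mm from the side and (629, 71) mm from above. The last reflector came down at the height worked out beforehand.
- **Buttons:** both look up in the last pictures.
- **Pile and other objects:** the lower pads, tape, driver box, screwdriver and coloured lookalikes look where they were. None of the reflectors looked knocked aside.

**What disagreed**
- The shut fingertips reach about 4 mm past the TCP. Both buttons therefore bottomed at a TCP height of about 60 mm, where I expected 56. For tare I confirmed full travel from the force, which fell off over 6 mm as it came up. For print I relied on the force rising at the same height.
- Reflector positions from the two cameras differed by up to about 5 mm on the right-hand side, so I aimed in between and corrected from close crops.

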